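# Unclamp the finished gauge and load the next kit

### The job

Open the fixture's screw clamp until its jaw is clear of the pocket (nobody remembers which way that knob unscrews, so try it both ways), lift out the finished gauge and stand it upright in the open drawer. Then stack the next kit squarely in the pocket: the notched block first, then every spacer plate lying on the table, then the plate with the round boss, boss up. Leave the clamp open, slide the drawer fully shut without slamming it, and leave the other things on the bench alone.

Things in the scene. Friction and masses are not known exactly. Their poses are not given: they have to be found in the camera images.
- fixture: Fixture bolted to the table: steel base plate 240 x 84 mm, 10 mm thick, with a pocket of four aluminium corner posts and, at its +x end, a screw clamp. Origin: centre of the pocket at table height; z up. The pocket is 84 mm long (x) by 54 mm wide (y), so 2 mm clear all round an 80 x 50 mm part.
- pocket (a point): Centre of the pocket floor, 10 mm above the table; axes as the fixture's. The corner posts are 8 mm thick and stand 55 mm over this floor, with a lead-in above that flares 6 mm outwards to 63 mm. The middles of the pocket's sides are open from floor to top: 56 mm on each long side (room for the fingers), 28 mm on each short side.
- knob_grip (a point): Grip point of the clamp's black wing knob, on its upright axis, 115 mm from the pocket centre along fixture +x, 60 mm above the table. x lies along the wing bar and turns with it. Bar 70 mm long, 16 mm thick, 46 to 72 mm above the table, gripped across its 16 mm; the clamp housing below is 34 mm high. The knob does not rise as it turns; friction about 0.15 N m.
- knob (a joint): Knob angle, rad: 0 dead tight, 4.2 fully open, starts at 0 to 0.1; grows as the clamp is loosened. Thread hand unmarked; turned the tightening way it stops dead almost at once. The clamp's steel jaw (20 mm wide, 6 mm thick) reaches 8 mm over a ledge in the part's end, so the part cannot be lifted; it draws back 4 mm per rad and is clear of the pocket beyond 2.6.
- finished: The finished gauge, clamped in the pocket: one solid assembly, 80 x 50 mm, 56 mm high: an aluminium block like base_block below (22 mm), 20 mm of brass plate on it and a round brass boss 34 mm across and 14 mm high on top. 0.6 to 1 kg. Origin at the centre of its underside, x along the 80 mm, z up. Grip across the 50 mm.
- base_block: Aluminium block for the next gauge, 80 x 50 mm, 22 mm high, with a notch in both short ends (the lowest 8 mm are 80 mm long, above that it is 60 mm long). 0.15 to 0.27 kg. Origin at the centre of its underside, x along the 80 mm, z up. Lies on the table at the start.
- top_plate: Brass top plate, 80 x 50 mm, 10 mm thick, with a round boss 34 mm across and 14 mm high on its upper face. 0.32 to 0.52 kg. Origin at the centre of its underside, x along the 80 mm, z up. Lies on the table at the start.
- cabinet_drawer0 (a joint): Opening of the drawer of the small white drawer unit, m: 0 shut, starts 0.125 to 0.148 open. The unit, on the left of the table, is 220 mm deep, 200 mm wide, 100 mm high; the drawer opens towards the robot and slides with about 1 to 2 N.
- cabinet_drawer0_handle (a point): Middle of the drawer's steel bar handle, 100 mm long, 35 mm out from the drawer's front, about 62 mm above the table. x points into the unit (the direction that shuts the drawer).
- drawer_spot (a point): Point on the drawer's inner floor, about 22 mm above the table, 62 mm behind the inner face of its front, midway across; x points into the unit. The drawer is 158 mm wide inside, its walls 62 mm high; things up to 60 mm high pass under the unit's top. With the drawer as open as at the start this point is open to above.
- cone: Bystander: brass cone 48 mm across, 55 mm high, beyond the fixture; not to be disturbed. Origin at the centre of its underside.
- gauge_weight: Bystander: brass stepped weight 52 mm across, 45 mm high; not to be disturbed. Origin at the centre of its underside.
- spacer1: Brass spacer plate, plain, 80 x 50 mm, 10 mm thick, 0.32 kg; one of up to three alike, between one and three are present. Origin at the centre of its underside, x along the 80 mm, z up. Lies on the table at the start.
- spacer2: Brass spacer plate, plain, 80 x 50 mm, 10 mm thick, 0.32 kg; one of up to three alike, between one and three are present. Origin at the centre of its underside, x along the 80 mm, z up. Lies on the table at the start.
- spacer3: Brass spacer plate, plain, 80 x 50 mm, 10 mm thick, 0.32 kg; one of up to three alike, between one and three are present. Origin at the centre of its underside, x along the 80 mm, z up. Lies on the table at the start.
There are look-alikes about, which are no part of the job. There is more than one size of the base_block; the one meant has the size given above.

How it is judged:
By the outcome, as a careful person would: the job done as asked, in the order asked, and still so for the second after the job is handed in, with the robot touching nothing.
Of spacer1, spacer2, spacer3 only 1 to 3 are there at a start; the rules pass over those that are not, and their reading is None.
At some moment in a run one of base_block, spacer1, spacer2, spacer3, top_plate may be knocked a few centimetres aside while the robot is not near it.
It also fails if it takes over 210 s, if anything falls off the work surface, if the arm or the gripper's body presses on something with over 40 N, if the wrist force passes 120 N, or if a joint passes its speed limit or range.

### The arm

A 6-joint arm with a two-finger parallel gripper is mounted at the origin on the work surface. World frame = base frame: x ahead of the robot, y to its left, z up, the work surface at z = 0. Lengths are in m, angles in rad, forces in N, time in s.
With the tool pointing down it reaches from about 0.275 to 1 m from the base axis. Payload 8.4 kg.
Tool frame: the origin (TCP) lies midway between the tips of the shut fingers; the grasp point (between the pads) lies 19 mm behind it; z points along the fingers, y is the line along which they close (so a half turn about z gives the same grasp; the last joint's range is limited). The gripper opens to 85 mm and grips with 20 to 120 N. Pads are 22 mm wide; open, the fingers measure 114 mm over their backs; the gripper's body (76 mm by 85 mm) begins 54 mm behind the grasp point. The pads swing forward as they close: fully open they stand 13 mm farther back than shut.
Start: joints at [1.296, 0.353, 1.633, -0, 1.155, -0.002], TCP at [0.168, 0.602, 0.231] pointing down, gripper open.
Joint ranges: [-2.63, 2.63], [-0.92, 2.1], [0.06, 2.66], [-1.3, 4.44], [0, 2.69], [-3.02, 3.02]. Speed limits (rad/s): [2.22, 2.22, 2.79, 3.14, 3.14, 3.14].

### API

Orientations are given as [roll, pitch, yaw] about the fixed x, y, z axes, in that order (R = Rz(yaw) Ry(pitch) Rx(roll)).
In Python, from station import ctrl gives the robot as it stands. The module is installed in compiled form; this text tells all that it offers.
- The arm moves only by the tool carry_out, never from a script. Its argument "targets" is a list of rows, each a list of 7 numbers: the shift along the tool's x, y, z each as a share of 0.3 m, from -1 to 1, then the turn, a rotation vector about the tool's x, y, z each as a share of 0.5 rad, from -1 to 1, then the opening, from -1 (shut) to 1 (fully open). A call has 1 to 12 rows; each row shifts and turns the commanded pose from where the row before left it, along the tool's axes as they then stand; what a row does not reach is not made up. A row lasts 1/8 s, in which the tool goes at most 62.5 mm and 10.7 degrees, less where a joint would pass 70% of its speed; a pose out of reach is approached as far as the arm can. A call with a number of a shift or a turn outside -1 to 1 is refused whole. A call with a gripper value outside its range is refused whole. The fingers move at their own pace and stop on an object; "newtons" is the grip in N (left out, the last holds). Time passes only in rows, so rows that do not move let the fingers close. It gives the time, the measured TCP pose, the force, the opening and the grip force at its end, in the units of the state.
- ctrl.observe(): the state, without advancing time (a new reading comes with each control period).
- ctrl.grab_frame(name): name is "scene" or "top" or "wrist"; returns a dict with "color" (420x560x3 uint8, red, green, blue), "z_map" (420x560 float32, m along the optical axis (not along the pixel's ray), 0 where there is no reading), "fx", "fy", "cx", "cy" (pixels), "k1" (the pictures are not rectified: a ray, as slopes to the right and down, at radius r is drawn at 1 + k1 r^2 times it, then the intrinsics apply), "R" (3x3) and "t" (3): a world point X has camera coordinates R X + t. Camera axes: x right, y down, z forward; pixel columns grow to the right and rows downward; lengths in m; the calibration is good to about 2 mm. A picture is of the moment at which its call begins.
- ctrl.hand_in(): hands the job in; it is judged then, once.
The state is a dict: "clock": time; "joint_pos": joint angles; "joint_velocities": joint speeds; "tau": joint torques, N m; "tcp_pos": TCP position; "eef_rot": TCP orientation; "contact_force": force on the tool from outside, world axes, zero at the start; "moment": the same for the moment, N m; "opening": opening from 0.0 (shut) to 1.0 (fully open); "gripper_force": force on a finger pad.
Only numpy, scipy, OpenCV 4.12 (cv2) and the standard library are available. Lean on these libraries where they do the work, as an engineer would, in place of code of your own. Each camera call takes 0.05 s, during which the arm holds its last target. There are 200 camera calls.

## Working session

There is one attempt and no reset: what is moved stays moved. The work goes in short steps, Python scripts to look and compute and a tool call to move; the robot and the scene stay as the last step left them, time stands still between calls to the robot, and variables do not carry over. Pictures are saved under pics/ and viewed, at most 14 in all, crops included, and the job is handed in when it is done.

Besides the shell and the picture viewer there is one more tool, called after ">>>" by a JSON object that holds its "method" and its "body", one argument or row to a line. carry_out: Moves the arm, as the interface text tells. Its arguments: {"type":"object","properties":{"targets":{"type":"array"},"newtons":{"type":"number"}},"required":["targets"]}

```bash
mkdir -p pics
cat > h.py <<'E'
import numpy as np, cv2
from station import ctrl
def grab(n, save=None):
    f=ctrl.grab_frame(n)
    if save: cv2.imwrite(f'pics/{save}.png', f['color'][:,:,::-1]); np.savez(f'pics/{save}.npz',**f)
    return f
def cloud(f):
    h,w=f['z_map'].shape
    u,v=np.meshgrid(np.arange(w),np.arange(h))
    K=np.array([[f['fx'],0,f['cx']],[0,f['fy'],f['cy']],[0,0,1.]])
    p=cv2.undistortPoints(np.stack([u,v],-1).reshape(-1,1,2).astype(np.float64),K,np.array([f['k1'],0,0,0.]))[:,0]
    z=f['z_map'].reshape(-1,1)
    X=(np.hstack([p*z,z])-f['t'])@f['R']
    X[z[:,0]==0]=np.nan
    return X.reshape(h,w,3)
E
python3 - <<'E'
from h import *
s=ctrl.observe(); print({k:np.round(v,3) for k,v in s.items()})
for n in ('top','scene'):
    f=grab(n,n+'0'); print(n,f['fx'],f['k1'],np.round(-f['R'].T@f['t'],3),np.round(f['R'],2).tolist())
E
```

```text
{'clock': np.float64(0.0), 'joint_pos': array([ 1.296,  0.354,  1.634,  0.   ,  1.155, -0.002]), 'joint_velocities': array([ 0.   ,  0.001,  0.001,  0.001, -0.001,  0.001]), 'tau': array([ 1.0000e-03, -6.0525e+01, -3.4206e+01,  0.0000e+00,  9.0000e-03,
        0.0000e+00]), 'tcp_pos': array([0.168, 0.601, 0.231]), 'eef_rot': array([-3.14 , -0.   ,  2.869]), 'contact_force': array([ 0.225, -0.325, -0.318]), 'moment': array([-0.004,  0.008,  0.005]), 'gripper_force': np.float64(0.0), 'opening': np.float64(1.002)}
top 430.9765273996483 0.027786492008623275 [ 0.497 -0.026  1.062] [[-0.02, -1.0, 0.03], [-1.0, 0.02, -0.04], [0.04, -0.03, -1.0]]
scene 461.6161664557843 -0.16008695387265323 [1.009 0.707 0.704] [[-0.84, 0.54, -0.02], [0.33, 0.49, -0.8], [-0.43, -0.68, -0.59]]
```

View pics/top0.png

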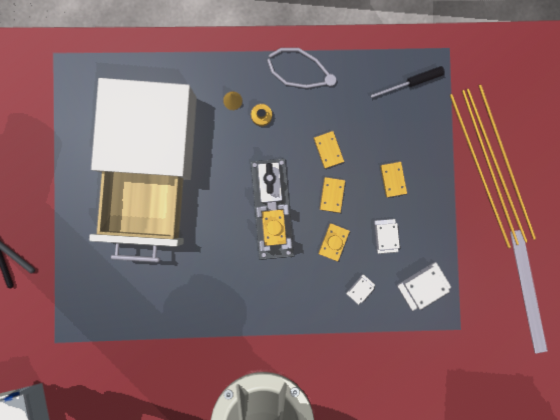

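View pics/scene0.png

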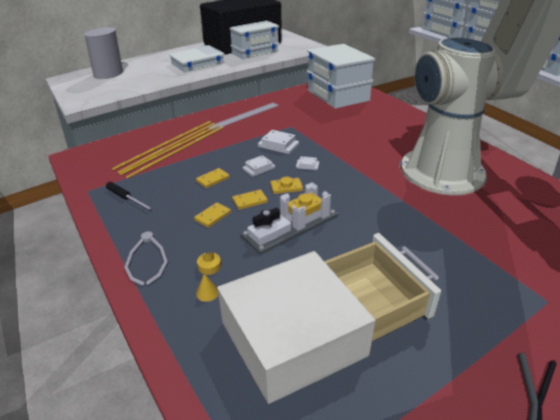

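Top view: drawer on the left (handle at 135,255), fixture at (272,210) with the knob at (269,178) on its far side, three plain brass plates at (329,149), (333,195), (394,179), boss plate at (334,242), and three white blocks at (387,236), (361,289), (425,287). Next I measure them.

```bash
cat >> h.py <<'E'
def rects(f,zmin,zmax,xr,yr,minpx=30,color=None):
    X=cloud(f); 
    m=(X[...,2]>zmin)&(X[...,2]<zmax)&(X[...,0]>xr[0])&(X[...,0]<xr[1])&(X[...,1]>yr[0])&(X[...,1]<yr[1])
    n,l,st,c=cv2.connectedComponentsWithStats(m.astype(np.uint8),connectivity=4)
    out=[]
    for i in range(1,n):
        if st[i,4]<minpx: continue
        P=X[l==i]; (cx,cy),(a,b),ang=cv2.minAreaRect((P[:,:2]*1000).astype(np.float32))
        if b>a: a,b,ang=b,a,ang+90
        ang=(ang+90)%180-90
        print('px',np.round(c[i]).astype(int),'n',st[i,4],'ctr',round(cx,1),round(cy,1),'med',np.round(np.median(P[:,:2],axis=0)*1000,1),'size',round(a,1),round(b,1),'ang',round(ang,1),'z5/50/95',np.round(np.percentile(P[:,2],[5,50,95])*1000,1),'rgb',f['color'][l==i].mean(0).astype(int))
E
python3 - <<'E'
from h import *
f=dict(np.load('pics/top0.npz'))
X=cloud(f)
for u,v in [(300,300),(300,180),(230,250),(400,120),(245,200)]: print('table',u,v,np.round(X[v,u],4))
rects(f,.005,.2,(.15,.95),(-.5,-.07))
print('fixture'); 
for a,b in ((.005,.02),(.02,.04),(.04,.058),(.058,.09)): print(a,b);rects(f,a,b,(.3,.7),(-.07,.06),8)
print('cab');rects(f,.05,.15,(.3,.9),(.15,.6))
rects(f,.01,.04,(.3,.9),(.15,.6))
E
```

```text
table 300 300 [ 0.2909 -0.0989 -0.0017]
table 300 180 [ 0.5851 -0.1065  0.0008]
table 230 250 [0.4174 0.0694 0.0006]
table 400 120 [ 0.7291 -0.3596  0.0016]
table 245 200 [0.5387 0.0301 0.0044]
px [312  72] n 413 ctr 862.7 -135.2 med [ 835.  -146.6] size 128.5 98.1 ang 88.7 z5/50/95 [ 5.6  9.3 13. ] rgb [153 150 163]
px [418  79] n 471 ctr 818.2 -374.4 med [ 828.7 -407.8] size 191.8 26.0 ang -70.5 z5/50/95 [10.7 19.5 24.4] rgb [58 57 63]
px [329 149] n 651 ctr 658.8 -178.5 med [ 658.5 -178.4] size 79.9 50.7 ang 18.3 z5/50/95 [ 6.4  9.6 12.5] rgb [219 179  81]
px [394 179] n 656 ctr 580.8 -336.7 med [ 581.5 -336.2] size 81.7 51.8 ang 9.7 z5/50/95 [ 6.3  9.3 12.5] rgb [216 176  80]
px [289 225] n 264 ctr 499.5 -72.8 med [465.3 -74.3] size 200.8 12.8 ang 3.1 z5/50/95 [ 6.9 10.  70.4] rgb [92 93 97]
px [332 195] n 660 ctr 546.7 -185.3 med [ 546.2 -184.3] size 79.8 52.3 ang -10.0 z5/50/95 [ 6.4  9.6 12.8] rgb [220 180  82]
px [387 236] n 676 ctr 442.2 -313.6 med [ 442.7 -312.4] size 81.1 51.1 ang 3.4 z5/50/95 [ 6.2 20.4 24.1] rgb [217 215 215]
px [334 242] n 673 ctr 431.1 -184.6 med [ 431
[... 1606 characters left out ...]
r 606.1 261.5 med [677.1 256.1] size 404.2 203.1 ang -4.8 z5/50/95 [ 65.9  99.1 102.2] rgb [217 213 209]
px [191 151] n 142 ctr 661.8 156.1 med [658.1 156.3] size 140.3 7.2 ang -7.7 z5/50/95 [11.  24.5 38.4] rgb [96 95 93]
px [140 203] n 3850 ctr 536.7 275.7 med [536.2 278.2] size 149.5 141.2 ang 84.7 z5/50/95 [18.7 21.8 25.8] rgb [188 168 123]
px [180 207] n 128 ctr 524.0 181.9 med [524.9 183.9] size 141.8 8.5 ang -6.8 z5/50/95 [16.6 28.6 38.9] rgb [83 76 65]
px [ 18 260] n 207 ctr 410.1 568.5 med [409.5 567.8] size 91.3 14.1 ang 48.0 z5/50/95 [10.7 13.3 16.5] rgb [78 74 78]
px [  7 277] n 117 ctr 373.2 593.7 med [368.  592.7] size 56.3 14.6 ang 18.4 z5/50/95 [11.  14.1 17.8] rgb [40 30 34]
```

Run:
```python
from h import *
f=dict(np.load('pics/top0.npz'))
c=f['color'][140:270,225:450,::-1]
cv2.imwrite('pics/c1.png',cv2.resize(c,None,fx=3.5,fy=3.5,interpolation=cv2.INTER_CUBIC))
```

```text
(no output)
```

View pics/c1.png

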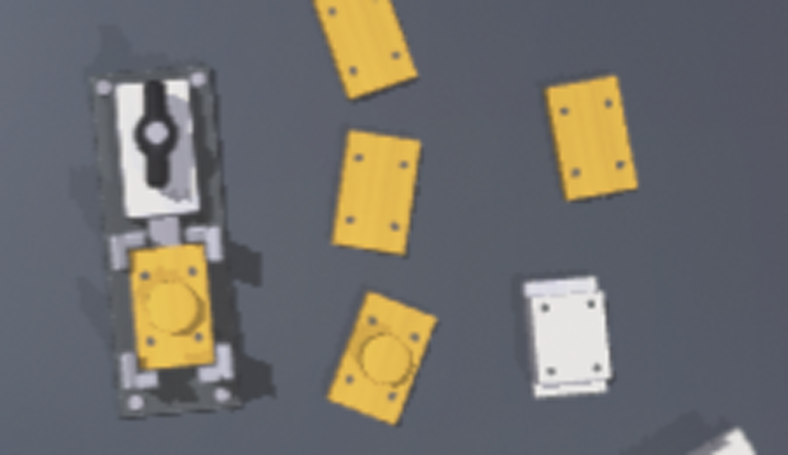

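```bash
cat >> h.py <<'E'
from scipy.spatial.transform import Rotation as Ro
def plan(x,y,z,yaw,show=True):
    "targets mm, deg. prints total shift shares (current tool axes), total turn shares"
    s=ctrl.observe(); R0=Ro.from_euler('xyz',s['eef_rot']); R1=Ro.from_euler('xyz',[np.pi,0,np.radians(yaw)])
    d=np.array([x,y,z])/1000-s['tcp_pos']
    rv=(R0.inv()*R1).as_rotvec()
    print('t',round(float(s['clock']),2),'tcp',np.round(s['tcp_pos']*1000,1),'yaw',round(np.degrees(s['eef_rot'][2]),2),'F',np.round(s['contact_force'],1),'M',np.round(s['moment'],2),'open',round(float(s['opening'])*85,1),'gf',round(float(s['gripper_force'])))
    print('shift shares',np.round(R0.inv().apply(d)/.3,4),'| after turn:',np.round(R1.inv().apply(d)/.3,4),'turn shares',np.round(rv/.5,3))
E
python3 -c "
from h import *
plan(586.1,-30.9,150,178.4)"
```

```text
t 0.1 tcp [168.3 601.5 230.6] yaw 164.37 F [0.  0.4 0.9] M [-0.01 -0.03  0.03] open 85.1 gf 0
shift shares [-1.9092 -1.6543  0.2708] | after turn: [-1.451  -2.0682  0.2687] turn shares [-0.003 -0.    -0.49 ]
```

>>> {"method": "carry_out", "body": {
  "targets": [
    [-0.06, -0.06, 0, 0, 0, 0, 1],
    [-0.12, -0.105, 0.018, 0, 0, 0, 1],
    [-0.12, -0.105, 0.018, 0, 0, 0, 1],
    [-0.12, -0.105, 0.018, 0, 0, 0, 1],
    [-0.12, -0.105, 0.018, 0, 0, 0, 1],
    [-0.12, -0.105, 0.018, 0, 0, 0, 1],
    [-0.12, -0.105, 0.018, 0, 0, 0, 1],
    [-0.12, -0.105, 0.018, 0, 0, 0, 1],
    [-0.12, -0.105, 0.018, 0, 0, 0, 1],
    [-0.12, -0.105, 0.018, 0, 0, 0, 1],
    [-0.12, -0.105, 0.018, 0, 0, 0, 1],
    [-0.12, -0.105, 0.018, 0, 0, 0, 1]
  ],
  "newtons": 60
}}

```text
clock: 1.6
tcp_pos: [0.4695, 0.1379, 0.1716]
eef_rot: [3.142, -0.0, 2.869]
contact_force: [-0.6, -0.2, 0.6]
opening: 1.003
gripper_force: 0.0
```

>>> {"method": "carry_out", "body": {
  "targets": [
    [-0.12, -0.105, 0.018, 0, 0, 0, 1],
    [-0.12, -0.105, 0.018, 0, 0, 0, 1],
    [-0.12, -0.105, 0.018, 0, 0, 0, 1],
    [-0.12, -0.09, 0.0, 0, 0, 0, 1],
    [0, 0, 0, 0, 0, -0.245, 1],
    [0, 0, 0, 0, 0, -0.245, 1],
    [0, 0, 0, 0, 0, 0, 1],
    [0, 0, 0, 0, 0, 0, 1]
  ]
}}

```text
clock: 2.6
tcp_pos: [0.5747, -0.0164, 0.1556]
eef_rot: [-3.142, -0.0, 3.111]
contact_force: [-0.2, -0.4, -1.1]
opening: 1.0
gripper_force: 0.0
```

```bash
python3 -c "
from h import *
plan(586.1,-30.9,150,178.4)
f=grab('wrist','w0'); print(f['fx'],np.round(-f['R'].T@f['t'],3),np.round(f['R'],2).tolist(),np.nanmin(f['z_map'][f['z_map']>0]))"
```

```text
t 2.6 tcp [574.7 -16.4 155.6] yaw 178.27 F [-0.2 -0.4 -1.1] M [ 0.03 -0.   -0.02] open 85.0 gf 0
shift shares [-0.0395 -0.0473  0.0186] | after turn: [-0.0394 -0.0474  0.0186] turn shares [-0.    -0.    -0.005]
300.2188409111322 [ 0.49  -0.014  0.299] [[0.03, 1.0, -0.0], [0.95, -0.03, 0.32], [0.32, -0.01, -0.95]] 0.062894285
```

View pics/w0.png

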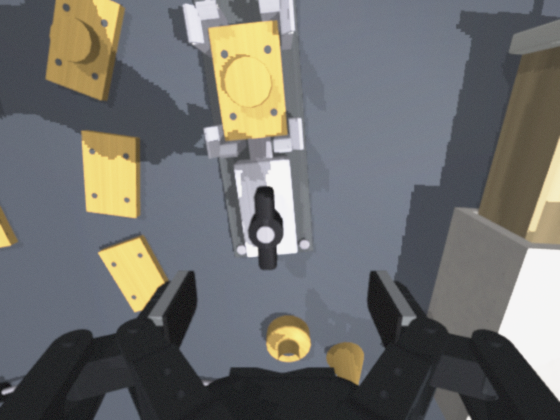

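Wrist view: gauge in the pocket at (248,80), knob at (266,230) with its bar roughly in line with the fixture, gripper shadow free; bystanders at (288,338) and (347,362).

Run:
```python
from h import *
f=dict(np.load('pics/w0.npz'))
rects(f,.064,.08,(.55,.63),(-.08,.03),30)
rects(f,.045,.056,(.42,.52),(-.08,.01),100)
rects(f,.06,.08,(.4,.54),(-.08,.02),30)
rects(f,.005,.015,(.35,.66),(-.1,.03),100)
```

```text
px [265 230] n 1880 ctr 584.6 -31.1 med [581.5 -30.5] size 69.3 28.3 ang -1.7 z5/50/95 [70.  73.  75.3] rgb [80 80 85]
px [248  77] n 6050 ctr 470.1 -43.3 med [459.7 -38.6] size 97.9 61.3 ang 2.2 z5/50/95 [51.5 53.1 54.4] rgb [224 204 126]
px [200  19] n 1060 ctr 432.0 -65.3 med [428.8 -68.3] size 22.8 22.3 ang 5.2 z5/50/95 [63.1 70.3 73.9] rgb [211 211 219]
px [280  13] n 758 ctr 430.5 -16.1 med [426.5 -12.2] size 21.7 19.8 ang -85.9 z5/50/95 [63.6 69.7 73.6] rgb [199 198 208]
px [247  82] n 1879 ctr 469.8 -38.2 med [469.5 -38.2] size 33.6 33.2 ang 55.3 z5/50/95 [65.9 67.1 68.3] rgb [242 223 132]
px [290 138] n 604 ctr 507.6 -11.0 med [511.5  -7.2] size 22.6 21.9 ang 4.8 z5/50/95 [66.3 71.1 74.1] rgb [203 203 213]
px [218 145] n 674 ctr 511.0 -60.5 med [514.2 -64.3] size 23.0 22.2 ang 2.9 z5/50/95 [63.8 70.8 73.8] rgb [172 172 181]
px [240  11] n 884 ctr 410.5 -47.7 med [409.8 -46.5] size 36.0 18.2 ang -88.2 z5/50/95 [ 9.7 11.1 12.3] rgb [ 97  99 102]
px [296 140] n 3474 ctr 518.7 -9.4 med [527.3  -1.3] size 229.1 32.4 ang 3.7 z5/50/95 [ 9.9 11.1 12.5] rgb [121 123 127]
px [212  90] n 677 ctr 469.7 -76.0 med [470.3 -76.1] size 61.8 9.6 ang 2.7 z5/50/95 [ 9.8 11.1 12.3] rgb [88 89 88]
px [234 200] n 1449 ctr 575.5 -60.0 med [571.6 -65.8] size 122.1 29.8 ang 2.0 z5/50/95 [10.  11.3 12.9] rgb [102 104 109]
```

>>> {"method": "carry_out", "body": {
  "targets": [
    [-0.0375, -0.0476, 0, 0, 0, 0, 0.3],
    [0, 0, 0.08, 0, 0, 0, 0.0],
    [0, 0, 0.08, 0, 0, 0, 0],
    [0, 0, 0.08, 0, 0, 0, 0],
    [0, 0, 0.08, 0, 0, 0, 0],
    [0, 0, 0.062, 0, 0, 0, 0],
    [0, 0, 0, 0, 0, 0, 0],
    [0, 0, 0, 0, 0, 0, -1],
    [0, 0, 0, 0, 0, 0, -1],
    [0, 0, 0, 0, 0, 0, -1],
    [0, 0, 0, 0, 0, 0, -1],
    [0, 0, 0, 0, 0, 0, -1]
  ]
}}

```text
clock: 4.15
tcp_pos: [0.5864, -0.0304, 0.0422]
eef_rot: [3.141, 0.002, 3.113]
contact_force: [-1.4, 4.8, 1.4]
opening: 0.225
gripper_force: 58.8
```

```bash
python3 -c "
from h import *
plan(585.5,-31,41,178.3)"
```

```text
t 4.15 tcp [586.4 -30.4  42.2] yaw 178.39 F [-1.4  4.8  1.4] M [ 0.96  0.04 -0.01] open 19.2 gf 59
shift shares [ 0.0028 -0.0022  0.0039] | after turn: [ 0.0028 -0.0022  0.0039] turn shares [0.002 0.003 0.003]
```

>>> {"method": "carry_out", "body": {
  "targets": [
    [0, 0.002, 0, 0, 0, 0.1, -1],
    [0, 0, 0, 0, 0, 0.1, -1],
    [0, 0, 0, 0, 0, 0.1, -1],
    [0, 0, 0, 0, 0, 0.1, -1],
    [0, 0, 0, 0, 0, 0, -1]
  ]
}}

```text
clock: 4.78
tcp_pos: [0.5864, -0.0302, 0.0421]
eef_rot: [3.141, 0.002, 2.914]
contact_force: [0.3, 4.0, 3.9]
opening: 0.228
gripper_force: 59.2
```

```bash
python3 -c "
from h import *
plan(585.5,-31,41,178.3)"
```

```text
t 4.78 tcp [586.4 -30.2  42.1] yaw 166.97 F [0.3 4.  3.9] M [ 0.59  0.11 -0.01] open 19.4 gf 59
shift shares [ 0.0024 -0.0031  0.0038] | after turn: [ 0.0029 -0.0026  0.0038] turn shares [ 0.001  0.003 -0.396]
```

>>> {"method": "carry_out", "body": {
  "targets": [
    [0, 0, 0, 0, 0, 0.15, -1],
    [0, 0, 0, 0, 0, 0.2, -1],
    [0, 0, 0, 0, 0, 0.2, -1],
    [0, 0, 0, 0, 0, 0.2, -1],
    [0, 0, 0, 0, 0, 0.2, -1]
  ]
}}

```text
clock: 5.4
tcp_pos: [0.5865, -0.0301, 0.0421]
eef_rot: [3.14, 0.001, 2.437]
contact_force: [-0.0, 4.2, 5.4]
opening: 0.226
gripper_force: 59.3
```

```bash
python3 -c "
from h import *
plan(585.5,-31,41,178.3)
f=grab('wrist','w1')"
```

```text
t 5.4 tcp [586.5 -30.1  42.1] yaw 139.63 F [-0.   4.2  5.4] M [0.77 0.12 0.11] open 19.2 gf 59
shift shares [ 0.0005 -0.0044  0.0038] | after turn: [ 0.0031 -0.0031  0.0038] turn shares [ 0.002  0.003 -1.35 ]
```

View pics/w1.png

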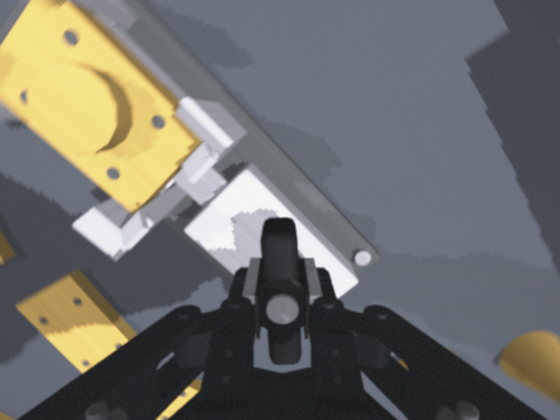

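The knob follows the tool (bar stays between the pads at (282,300)) with only friction torque, so clockwise opens. I continue that way.

>>> {"method": "carry_out", "body": {
  "targets": [
    [0, 0, 0, 0, 0, 0.25, -1],
    [0, 0, 0, 0, 0, 0.25, -1],
    [0, 0, 0, 0, 0, 0.25, -1],
    [0, 0, 0, 0, 0, 0.25, -1],
    [0, 0, 0, 0, 0, 0.25, -1],
    [0, 0, 0, 0, 0, 0.25, -1],
    [0, 0, 0, 0, 0, 0.25, -1],
    [0, 0, 0, 0, 0, 0.25, -1],
    [0, 0, 0, 0, 0, 0.25, -1],
    [0, 0, 0, 0, 0, 0.25, -1],
    [0, 0, 0, 0, 0, 0.25, -1],
    [0, 0, 0, 0, 0, 0.25, -1]
  ]
}}

```text
clock: 6.95
tcp_pos: [0.587, -0.03, 0.0421]
eef_rot: [3.14, -0.002, 0.938]
contact_force: [0.5, 5.0, 4.5]
opening: 0.229
gripper_force: 59.3
```

>>> {"method": "carry_out", "body": {
  "targets": [
    [0, 0, 0, 0, 0, 0.25, -1],
    [0, 0, 0, 0, 0, 0.25, -1],
    [0, 0, 0, 0, 0, 0.25, -1],
    [0, 0, 0, 0, 0, 0.25, -1],
    [0, 0, 0, 0, 0, 0.25, -1],
    [0, 0, 0, 0, 0, 0.25, -1],
    [0, 0, 0, 0, 0, 0.25, -1],
    [0, 0, 0, 0, 0, 0.25, -1],
    [0, 0, 0, 0, 0, 0.25, -1],
    [0, 0, 0, 0, 0, 0.25, -1],
    [0, 0, 0, 0, 0, 0.25, -1],
    [0, 0, 0, 0, 0, 0.1, -1]
  ]
}}

```text
clock: 8.45
tcp_pos: [0.5871, -0.0305, 0.0422]
eef_rot: [-3.14, -0.003, -0.486]
contact_force: [0.9, 3.6, 3.9]
opening: 0.231
gripper_force: 59.3
```

```bash
python3 -c "
from h import *
plan(471,-38.2,180,3.6)"
```

```text
t 8.45 tcp [587.1 -30.5  42.2] yaw -27.84 F [0.9 3.6 3.9] M [ 0.41 -0.19  0.15] open 19.6 gf 59
shift shares [-0.329   0.2029 -0.4606] | after turn: [-0.3878  0.0014 -0.4595] turn shares [-1.000e-03 -6.000e-03 -1.097e+00]
```

>>> {"method": "carry_out", "body": {
  "targets": [
    [0, 0, 0, 0, 0, 0, 0.2],
    [0, 0, 0, 0, 0, 0, 0.2],
    [0, 0, 0, 0, 0, 0, 0.2],
    [0, 0, -0.08, 0, 0, 0, 0.2],
    [0, 0, -0.13, 0, 0, 0, 0.5],
    [0, 0, -0.13, 0, 0, 0, 1],
    [0, 0, -0.12, 0, 0, -0.25, 1],
    [0, 0, 0, 0, 0, -0.25, 1],
    [0, 0, 0, 0, 0, -0.25, 1],
    [0, 0, 0, 0, 0, -0.25, 1],
    [0, 0, 0, 0, 0, -0.1, 1]
  ]
}}

```text
clock: 9.82
tcp_pos: [0.5855, -0.0306, 0.179]
eef_rot: [3.142, 0.0, 0.067]
contact_force: [0.3, 0.2, 0.1]
opening: 0.999
gripper_force: 0.0
```

>>> {"method": "carry_out", "body": {
  "targets": [
    [-0.13, 0, 0, 0, 0, 0, 1],
    [-0.13, 0, 0, 0, 0, 0, 1],
    [-0.128, 0.001, 0, 0, 0, 0, 1],
    [0, 0, 0, 0, 0, 0, 1],
    [0, 0, 0, 0, 0, 0, 1]
  ]
}}

```text
clock: 10.45
tcp_pos: [0.4704, -0.0383, 0.1795]
eef_rot: [3.141, -0.001, 0.064]
contact_force: [0.2, -0.2, 0.6]
opening: 1.002
gripper_force: 0.0
```

Run:
```python
from h import *
plan(471,-38.2,23,3.6)
f=grab('wrist','w2')
rects(f,.064,.08,(.55,.63),(-.08,.03),30)
rects(f,.06,.08,(.4,.54),(-.08,.02),30)
rects(f,.005,.015,(.35,.66),(-.1,.03),100)
```

```text
t 10.45 tcp [470.4 -38.3 179.5] yaw 3.67 F [ 0.2 -0.2  0.6] M [ 0.04 -0.08 -0.02] open 85.2 gf 0
shift shares [ 1.200e-03 -3.000e-04  5.217e-01] | after turn: [ 1.900e-03 -2.000e-04  5.217e-01] turn shares [ 0.    -0.003  0.002]
px [282  62] n 2549 ctr 584.5 -30.4 med [585.1 -31.2] size 70.4 29.2 ang -27.0 z5/50/95 [70.5 72.9 75.2] rgb [88 88 92]
px [248 160] n 478 ctr 507.0 -10.6 med [511.1  -6.6] size 22.8 21.7 ang 3.8 z5/50/95 [65.1 71.  73.9] rgb [205 205 214]
px [313 160] n 489 ctr 510.3 -60.2 med [514.6 -64.1] size 22.8 21.9 ang 3.5 z5/50/95 [61.5 70.9 73.9] rgb [217 216 222]
px [281 205] n 1095 ctr 469.9 -38.2 med [470.7 -37.9] size 33.2 32.9 ang 40.5 z5/50/95 [65.6 67.1 68.3] rgb [241 223 134]
px [253 249] n 459 ctr 428.5 -15.7 med [425.5 -12.6] size 23.7 21.8 ang 3.7 z5/50/95 [62.5 70.2 73.7] rgb [208 208 217]
px [310 249] n 455 ctr 432.5 -65.4 med [428.6 -68.4] size 22.5 21.6 ang 1.8 z5/50/95 [62.6 69.8 73.9] rgb [178 178 187]
px [281  80] n 4943 ctr 572.1 -31.2 med [578.6 -29.3] size 125.8 84.4 ang 3.8 z5/50/95 [ 9.8 11.1 12.8] rgb [116 119 124]
px [248 198] n 544 ctr 454.2 -3.5 med [459.5  -2.7] size 71.0 13.1 ang 3.8 z5/50/95 [10.  11.2 12.3] rgb [118 121 124]
px [314 198] n 552 ctr 459.1 -74.3 med [463.9 -74.1] size 70.6 13.2 ang 5.0 z5/50/95 [10.1 11.3 12.5] rgb [98 97 94]
px [281 248] n 329 ctr 402.8 -42.2 med [402.7 -42.2] size 32.2 14.9 ang -86.8 z5/50/95 [10.  11.2 12.3] rgb [107 110 113]
```

View pics/w2.png

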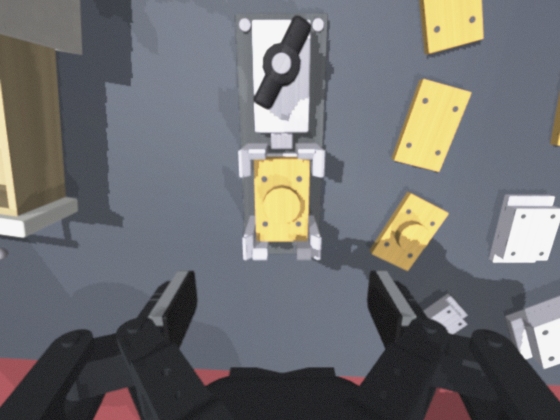

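Jaw at (282,140) has drawn back behind the posts; gauge free at (282,200).

>>> {"method": "carry_out", "body": {
  "targets": [
    [0, 0, 0.1, 0, 0, 0, 1],
    [0, 0, 0.1, 0, 0, 0, 1],
    [0, 0, 0.1, 0, 0, 0, 1],
    [0, 0, 0.1, 0, 0, 0, 1],
    [0, 0, 0.08, 0, 0, 0, 1],
    [0, 0, 0.04, 0, 0, 0, 1],
    [0, 0, 0, 0, 0, 0, 1],
    [0, 0, 0, 0, 0, 0, -1],
    [0, 0, 0, 0, 0, 0, -1],
    [0, 0, 0, 0, 0, 0, -1],
    [0, 0, 0, 0, 0, 0, -1],
    [0, 0, 0, 0, 0, 0, -1]
  ],
  "newtons": 80
}}

```text
clock: 12.0
tcp_pos: [0.4703, -0.0381, 0.0243]
eef_rot: [3.142, -0.002, 0.064]
contact_force: [-1.7, 2.5, 8.5]
opening: 0.57
gripper_force: 83.6
```

Run:
```python
from h import *
plan(471,-38.2,200,3.6)
f=grab('top','top1')
X=cloud(f)
print('cab');
rects(f,.092,.15,(.3,.95),(.1,.6),300)
rects(f,.078,.092,(.3,.95),(.1,.6),10)
rects(f,.05,.072,(.3,.6),(.1,.5),20)
rects(f,.015,.028,(.3,.9),(.15,.6),100)
```

```text
t 12.0 tcp [470.3 -38.1  24.3] yaw 3.65 F [-1.7  2.5  8.5] M [0.25 0.25 0.03] open 48.5 gf 84
shift shares [ 0.0035  0.0006 -0.5858] | after turn: [ 0.0024  0.0006 -0.5858] turn shares [ 0.    -0.004  0.002]
cab
px [140 127] n 8441 ctr 704.2 252.9 med [702.5 253.5] size 207.5 202.0 ang -5.2 z5/50/95 [ 96.8  99.7 102.5] rgb [228 226 224]
px [188 113] n 70 ctr 734.8 149.7 med [738.2 149.4] size 119.9 3.3 ang -3.4 z5/50/95 [78.5 84.9 91.1] rgb [104 102 100]
px [185 158] n 45 ctr 632.2 159.1 med [633.2 158.8] size 78.6 1.4 ang -5.4 z5/50/95 [78.5 84.7 90.5] rgb [92 90 88]
px [175 199] n 10 ctr 541.8 184.5 med [541.8 184.2] size 9.2 4.7 ang -5.8 z5/50/95 [78.1 78.9 80.7] rgb [181 160 116]
px [134 239] n 687 ctr 455.5 274.5 med [453.9 274.3] size 193.4 21.5 ang 84.8 z5/50/95 [79.  86.8 89.7] rgb [212 208 201]
px [178 205] n 138 ctr 527.6 183.2 med [531. 183.] size 149.8 15.2 ang -11.2 z5/50/95 [51.4 60.8 71.4] rgb [85 77 61]
px [104 204] n 205 ctr 536.6 348.1 med [535.1 348.3] size 127.1 5.5 ang -3.9 z5/50/95 [50.9 61.1 71.2] rgb [71 63 51]
px [135 255] n 317 ctr 423.8 278.5 med [413.2 279.6] size 107.9 38.2 ang 83.9 z5/50/95 [61.9 65.8 68.9] rgb [139 137 148]
px [141 203] n 3722 ctr 536.7 275.2 med [536.2 276. ] size 149.3 141.5 ang 84.8 z5/50/95 [18.5 21.7 25. ] rgb [182 162 118]
```

>>> {"method": "carry_out", "body": {
  "targets": [
    [0, 0, -0.03, 0, 0, 0, -1],
    [0, 0, -0.06, 0, 0, 0, -1],
    [0, 0, -0.1, 0, 0, 0, -1],
    [0, 0, -0.13, 0, 0, 0, -1],
    [0, 0, -0.13, 0, 0, 0, -1],
    [0, 0, -0.1, 0, 0, 0, -1],
    [0, 0, 0, 0, 0, 0.155, -1],
    [0, 0, 0, 0, 0, 0.154, -1],
    [0, 0, 0, 0, 0, 0, -1]
  ]
}}

```text
clock: 13.18
tcp_pos: [0.4686, -0.0381, 0.188]
eef_rot: [3.142, 0.001, -0.09]
contact_force: [-0.1, -0.0, -8.7]
opening: 0.569
gripper_force: 88.9
```

Run:
```python
from h import *
plan(528,268,190,-5.2)
```

```text
t 13.18 tcp [468.6 -38.1 188. ] yaw -5.17 F [-0.1 -0.  -8.7] M [ 0.03  0.04 -0.  ] open 48.4 gf 89
shift shares [ 0.1054 -1.0342 -0.007 ] | after turn: [ 0.1049 -1.0342 -0.0068] turn shares [0.    0.002 0.001]
```

>>> {"method": "carry_out", "body": {
  "targets": [
    [0.01, -0.06, 0, 0, 0, 0, -1],
    [0.012, -0.12, 0, 0, 0, 0, -1],
    [0.012, -0.12, 0, 0, 0, 0, -1],
    [0.012, -0.12, 0, 0, 0, 0, -1],
    [0.012, -0.12, 0, 0, 0, 0, -1],
    [0.012, -0.12, 0, 0, 0, 0, -1],
    [0.012, -0.12, 0, 0, 0, 0, -1],
    [0.012, -0.12, 0, 0, 0, 0, -1],
    [0.011, -0.1, 0, 0, 0, 0, -1],
    [0, -0.035, 0, 0, 0, 0, -1],
    [0, 0, 0, 0, 0, 0, -1],
    [0, 0, 0, 0, 0, 0, -1]
  ]
}}

```text
clock: 14.68
tcp_pos: [0.5285, 0.2671, 0.1878]
eef_rot: [3.141, 0.001, -0.091]
contact_force: [-0.6, -0.5, -9.0]
opening: 0.572
gripper_force: 88.7
```

Run:
```python
from h import *
plan(528,268,37,-5.2)
f=grab('wrist','w3')
rects(f,.075,.11,(.3,.95),(.1,.6),100)
rects(f,.015,.03,(.3,.9),(.15,.6),100)
```

```text
t 14.68 tcp [528.5 267.1 187.8] yaw -5.19 F [-0.6 -0.5 -9. ] M [-0.02  0.    0.01] open 48.6 gf 89
shift shares [-0.0015 -0.0033  0.5026] | after turn: [-0.002  -0.0027  0.5026] turn shares [0.002 0.002 0.   ]
px [278  74] n 39138 ctr 560.7 266.1 med [638.  259.2] size 235.8 201.0 ang -5.2 z5/50/95 [ 79.5 101.  102.2] rgb [227 224 220]
px [278 166] n 12388 ctr 528.7 269.2 med [557.5 268.1] size 159.1 133.9 ang 84.8 z5/50/95 [22.  23.2 24.6] rgb [179 163 127]
px [ 49 304] n 113 ctr 408.8 567.4 med [408.2 568.5] size 39.0 8.5 ang 50.3 z5/50/95 [15.1 15.8 16.7] rgb [ 99  96 100]
px [ 41 332] n 108 ctr 368.8 593.7 med [366.  593.2] size 45.6 8.8 ang 20.7 z5/50/95 [15.1 15.7 16.7] rgb [51 41 45]
```

View pics/w3.png

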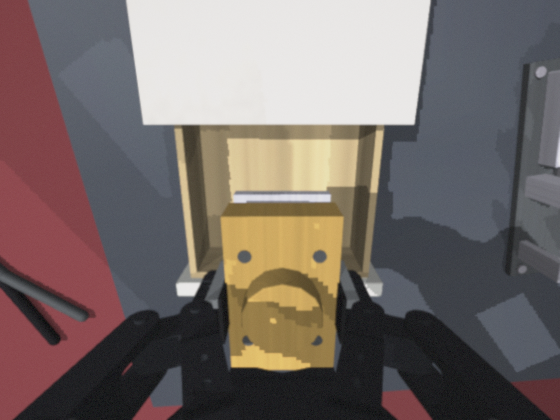

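Gauge is held level; drawer interior below spans columns 195–370, clear. Descending.

>>> {"method": "carry_out", "body": {
  "targets": [
    [-0.004, -0.003, 0.08, 0, 0, 0, -1],
    [0, 0, 0.1, 0, 0, 0, -1],
    [0, 0, 0.1, 0, 0, 0, -1],
    [0, 0, 0.1, 0, 0, 0, -1],
    [0, 0, 0.08, 0, 0, 0, -1],
    [0, 0, 0.02, 0, 0, 0, -1],
    [0, 0, 0.012, 0, 0, 0, -1],
    [0, 0, 0.004, 0, 0, 0, -1],
    [0, 0, 0.003, 0, 0, 0, -1],
    [0, 0, 0, 0, 0, 0, -1]
  ]
}}

```text
clock: 15.98
tcp_pos: [0.5282, 0.2693, 0.0389]
eef_rot: [-3.141, -0.001, -0.091]
contact_force: [-0.8, -0.3, -8.5]
opening: 0.569
gripper_force: 88.5
```

>>> {"method": "carry_out", "body": {
  "targets": [
    [0, 0, 0.003, 0, 0, 0, -1],
    [0, 0, 0.003, 0, 0, 0, -1],
    [0, 0, 0.001, 0, 0, 0, -1],
    [0, 0, 0, 0, 0, 0, -1]
  ]
}}

```text
clock: 16.48
tcp_pos: [0.528, 0.2692, 0.0364]
eef_rot: [-3.142, -0.0, -0.091]
contact_force: [-0.7, -0.4, -6.1]
opening: 0.567
gripper_force: 89.0
```

>>> {"method": "carry_out", "body": {
  "targets": [
    [0, 0, 0.001, 0, 0, 0, 0.3],
    [0, 0, 0, 0, 0, 0, 0.6],
    [0, 0, 0, 0, 0, 0, 0.6],
    [0, 0, 0, 0, 0, 0, 0.6],
    [0, 0, -0.05, 0, 0, 0, 0.6],
    [0, 0, -0.12, 0, 0, 0, 0.6],
    [0, 0, -0.15, 0, 0, 0, 1],
    [0, 0, -0.15, 0, 0, 0, 1],
    [0, 0, -0.08, 0, 0, 0, 1],
    [0, 0, 0, 0, 0, 0, 1]
  ]
}}

```text
clock: 17.73
tcp_pos: [0.5292, 0.2698, 0.2041]
eef_rot: [-3.139, -0.004, -0.091]
contact_force: [-0.2, -0.7, -0.0]
opening: 1.003
gripper_force: 0.0
```

Run:
```python
from h import *
plan(442,-313.5,170,3.4)
f=grab('wrist','w4')
rects(f,.055,.073,(.4,.6),(.2,.35),30)
rects(f,.073,.09,(.4,.6),(.2,.35),30)
f=grab('top','top2')
rects(f,.005,.2,(.25,.75),(-.5,-.09),300)
```

```text
t 17.73 tcp [529.2 269.8 204.1] yaw -5.2 F [-0.2 -0.7 -0. ] M [-0.   -0.01 -0.  ] open 85.2 gf 0
shift shares [-0.1137  1.9631  0.1079] | after turn: [-0.4054  1.9238  0.1136] turn shares [-0.005 -0.009 -0.3  ]
px [200 174] n 465 ctr 556.1 346.0 med [559.3 345.8] size 88.1 1.1 ang -5.0 z5/50/95 [56.2 64.3 72.1] rgb [83 75 59]
px [283 195] n 3075 ctr 527.1 268.9 med [539.4 268.3] size 80.4 50.1 ang -5.1 z5/50/95 [64.  65.2 66.4] rgb [210 178 105]
px [282 258] n 1122 ctr 463.3 275.1 med [463.3 274.8] size 150.6 2.0 ang 84.8 z5/50/95 [56.4 64.4 72.3] rgb [103  93  73]
px [281 301] n 1137 ctr 416.7 279.0 med [411.7 281.1] size 109.7 25.6 ang 85.0 z5/50/95 [62.8 67.  68.9] rgb [154 152 162]
px [193 168] n 564 ctr 556.3 348.5 med [570.9 347. ] size 88.2 6.2 ang -4.5 z5/50/95 [74.  78.8 80.1] rgb [190 172 134]
px [283 203] n 999 ctr 527.4 269.0 med [528.2 268.8] size 33.2 32.9 ang -49.1 z5/50/95 [77.8 79.1 80.3] rgb [220 187 107]
px [283 275] n 3737 ctr 453.7 275.1 med [455.7 275.4] size 151.7 21.7 ang 84.9 z5/50/95 [75.8 87.1 89.3] rgb [196 190 178]
px [329 149] n 649 ctr 658.7 -178.1 med [ 659.2 -178.4] size 80.0 50.7 ang 17.5 z5/50/95 [ 6.3  9.5 12.6] rgb [226 187  85]
px [393 179] n 658 ctr 581.7 -336.6 med [ 581.6 -336. ] size 79.6 51.7 ang 8.4 z5/50/95 [ 6.1  9.2 12.6] rgb [223 184  84]
px [332 194] n 664 ctr 546.9 -184.0 med [ 547.5 -184.4] size 79.8 50.4 ang -10.4 z5/50/95 [ 6.6  9.5 12.5] rgb [227 189  86]
px [387 236] n 695 ctr 442.9 -313.3 med [ 443.1 -312.3] size 79.5 50.8 ang 3.0 z5/50/95 [ 6.5 20.5 24.4] rgb [222 221 221]
px [334 242] n 672 ctr 431.3 -184.1 med [ 431.5 -183.5] size 79.7 52.0 ang -22.9 z5/50/95 [ 6.5 10.2 25. ] rgb [222 184  85]
px [424 286] n 1438 ctr 319.6 -401.8 med [ 320.2 -395.4] size 114.1 72.5 ang -61.0 z5/50/95 [ 8.5 28.7 32.4] rgb [219 217 217]
px [361 289] n 392 ctr 316.1 -246.8 med [ 316.7 -246.1] size 61.1 39.5 ang -42.0 z5/50/95 [ 5.8 16.3 19.7] rgb [225 223 223]
```

>>> {"method": "carry_out", "body": {
  "targets": [
    [0, 0, 0, 0, 0, -0.15, 1],
    [0, 0.06, 0, 0, 0, -0.15, 1],
    [-0.03, 0.14, 0.01, 0, 0, 0, 1],
    [-0.04, 0.18, 0.01, 0, 0, 0, 1],
    [-0.04, 0.18, 0.01, 0, 0, 0, 1],
    [-0.04, 0.18, 0.01, 0, 0, 0, 1],
    [-0.04, 0.18, 0.01, 0, 0, 0, 1],
    [-0.04, 0.18, 0.01, 0, 0, 0, 1],
    [-0.04, 0.18, 0.01, 0, 0, 0, 1],
    [-0.04, 0.18, 0.01, 0, 0, 0, 1],
    [-0.04, 0.18, 0.01, 0, 0, 0, 1],
    [-0.04, 0.18, 0.01, 0, 0, 0, 1]
  ]
}}

```text
clock: 19.32
tcp_pos: [0.4408, -0.2841, 0.1696]
eef_rot: [-3.14, 0.002, 0.059]
contact_force: [1.8, 0.1, 0.4]
opening: 0.998
gripper_force: 0.0
```

>>> {"method": "carry_out", "body": {
  "targets": [
    [-0.015, 0.1, 0.01, 0, 0, 0, 1],
    [0, 0, 0, 0, 0, 0, 1],
    [0, 0, 0, 0, 0, 0, 1]
  ]
}}

```text
clock: 19.7
tcp_pos: [0.4388, -0.3121, 0.167]
eef_rot: [-3.14, 0.002, 0.059]
contact_force: [0.2, 0.6, 0.7]
opening: 1.006
gripper_force: 0.0
```

Run:
```python
from h import *
plan(442.9,-313.3,8,3.2)
f=grab('wrist','w5')
rects(f,.016,.03,(.3,.55),(-.4,-.2),300)
rects(f,.003,.03,(.3,.55),(-.4,-.2),300)
```

```text
t 19.7 tcp [ 438.8 -312.1  167. ] yaw 3.38 F [0.2 0.6 0.7] M [-0.03  0.03 -0.  ] open 85.5 gf 0
shift shares [0.0144 0.0057 0.5299] | after turn: [0.0135 0.0048 0.5299] turn shares [-0.003  0.003  0.006]
px [284 192] n 2992 ctr 440.5 -314.0 med [ 442.4 -313.9] size 60.1 50.1 ang 3.4 z5/50/95 [21.9 23.2 24.3] rgb [239 239 238]
px [333 284] n 352 ctr 340.4 -374.0 med [ 340.9 -374.8] size 59.5 2.6 ang -60.4 z5/50/95 [16.5 22.7 28.8] rgb [164 163 173]
px [219 294] n 1021 ctr 313.6 -246.9 med [ 317. -248.] size 47.0 39.4 ang -42.8 z5/50/95 [16.9 18.  19.1] rgb [237 236 237]
px [173  91] n 568 ctr 525.0 -205.6 med [ 531.6 -204.4] size 50.0 11.2 ang -0.2 z5/50/95 [ 4.2 10.6 12.1] rgb [201 185 111]
px [318  83] n 672 ctr 545.9 -342.1 med [ 544.8 -337.6] size 49.8 13.4 ang -82.4 z5/50/95 [ 9.6 11.  12.3] rgb [234 211 125]
px [284 188] n 3780 ctr 439.4 -313.6 med [ 446.5 -313.7] size 83.9 53.1 ang 0.7 z5/50/95 [ 8.7 22.9 24.3] rgb [237 237 237]
px [180 185] n 877 ctr 433.6 -211.5 med [ 442.8 -206.9] size 63.5 23.0 ang 0.0 z5/50/95 [ 5.7 11.  16.2] rgb [208 183 108]
px [223 289] n 1496 ctr 316.6 -249.4 med [ 321.8 -252.4] size 55.3 39.2 ang -45.3 z5/50/95 [ 6.3 17.6 19. ] rgb [219 218 220]
px [325 285] n 878 ctr 326.9 -374.3 med [ 336.2 -366.6] size 73.2 27.0 ang -59.0 z5/50/95 [ 4.8 13.  27.5] rgb [177 176 184]
```

>>> {"method": "carry_out", "body": {
  "targets": [
    [0.0053, 0.0067, 0.06, 0, 0, 0, 1],
    [0, 0, 0.1, 0, 0, 0, 1],
    [0, 0, 0.12, 0, 0, 0, 1],
    [0, 0, 0.12, 0, 0, 0, 1],
    [0, 0, 0.1, 0, 0, 0, 0.8],
    [0, 0, 0.04, 0, 0, 0, 0.6],
    [0, 0, 0, 0, 0, 0, 0.6],
    [0, 0, 0, 0, 0, 0, -1],
    [0, 0, 0, 0, 0, 0, -1],
    [0, 0, 0, 0, 0, 0, -1],
    [0, 0, 0, 0, 0, 0, -1],
    [0, 0, 0, 0, 0, 0, -1]
  ],
  "newtons": 60
}}

```text
clock: 21.25
tcp_pos: [0.4418, -0.3153, 0.0073]
eef_rot: [3.141, -0.002, 0.059]
contact_force: [-1.2, 3.0, 8.3]
opening: 0.565
gripper_force: 63.3
```

>>> {"method": "carry_out", "body": {
  "targets": [
    [0, 0, -0.04, 0, 0, 0, -1],
    [0, 0, -0.12, 0, 0, 0, -1],
    [0, 0, -0.15, 0, 0, 0, -1],
    [0, 0, -0.15, 0, 0, 0, -1],
    [0, 0, -0.1, 0, 0, 0, -1],
    [0, 0, 0, 0, 0, 0, -1]
  ]
}}

```text
clock: 22.0
tcp_pos: [0.4424, -0.3159, 0.1769]
eef_rot: [3.138, -0.004, 0.059]
contact_force: [-0.4, -1.6, -2.9]
opening: 0.564
gripper_force: 63.2
```

Run:
```python
from h import *
plan(470,-38.1,170,3.65)
f=grab('wrist','w6')
R=Ro.from_euler('xyz',ctrl.observe()['eef_rot']); t=ctrl.observe()['tcp_pos']
X=(cloud(f)-t)@R.as_matrix()
# held block in tool frame
m=(np.abs(X[...,0])<.06)&(np.abs(X[...,1])<.026)&(np.abs(X[...,2])<.03)
P=X[m]*1000; top=P[P[:,2]<np.percentile(P[:,2],5)+4]
print(np.round(np.percentile(P,[2,50,98],axis=0),1)); print(np.round(np.percentile(top,[1,50,99],axis=0),1))
```

```text
t 22.0 tcp [ 442.4 -315.9  176.9] yaw 3.39 F [-0.4 -1.6 -2.9] M [0.   0.03 0.02] open 47.9 gf 63
shift shares [ 0.1467 -0.9191  0.0204] | after turn: [ 0.1509 -0.9184  0.0231] turn shares [ 0.007 -0.009 -0.009]
[[-28.2 -23.5 -23.5]
 [ 10.7   0.5 -17.5]
 [ 39.5  25.   -1.5]]
[[-29.5 -23.9 -27.6]
 [  3.4   0.5 -17.7]
 [ 29.7  25.2 -16.1]]
```

>>> {"method": "carry_out", "body": {
  "targets": [
    [0.01, -0.06, 0, 0, 0, -0.009, -1],
    [0.018, -0.11, 0, 0, 0, 0, -1],
    [0.018, -0.11, 0, 0, 0, 0, -1],
    [0.018, -0.11, 0, 0, 0, 0, -1],
    [0.018, -0.11, 0, 0, 0, 0, -1],
    [0.018, -0.11, 0, 0, 0, 0, -1],
    [0.018, -0.11, 0, 0, 0, 0, -1],
    [0.018, -0.11, 0, 0, 0, 0, -1],
    [0.015, -0.088, 0, 0, 0, 0, -1],
    [0, 0, 0.0, 0, 0, 0, -1],
    [0, 0, 0, 0, 0, 0, -1]
  ]
}}

```text
clock: 23.42
tcp_pos: [0.468, -0.037, 0.1731]
eef_rot: [-3.142, 0.002, 0.065]
contact_force: [-0.0, -0.7, -3.0]
opening: 0.567
gripper_force: 63.1
```

Run:
```python
from h import *
plan(470,-38.1,85,3.65)
f=grab('wrist','w7')
rects(f,.058,.08,(.4,.54),(-.08,.02),30)
X=cloud(f); m=(X[...,2]>.184)&(X[...,2]<.21)&(abs(X[...,0]-.47)<.06)&(abs(X[...,1]+.038)<.026)
P=X[m];print(np.round(np.percentile(P,[1,50,99],axis=0)*1000,1))
```

```text
t 23.43 tcp [468.  -37.  173.1] yaw 3.71 F [-0.  -0.7 -3. ] M [-0.04 -0.02  0.06] open 48.2 gf 63
shift shares [0.0071 0.0041 0.2936] | after turn: [0.0065 0.004  0.2936] turn shares [-0.     0.004  0.002]
px [250 158] n 517 ctr 506.9 -10.7 med [511.   -6.7] size 22.2 22.0 ang 4.6 z5/50/95 [62.7 70.8 73.8] rgb [166 165 175]
px [316 158] n 518 ctr 510.1 -60.3 med [514.4 -64.1] size 22.5 21.8 ang 3.8 z5/50/95 [64.1 70.9 73.9] rgb [198 198 207]
[[437.4 -62.7 185.5]
 [470.4 -37.6 188.8]
 [497.4 -12.5 207.8]]
```

>>> {"method": "carry_out", "body": {
  "targets": [
    [0.007, 0.004, 0.08, 0, 0, 0, -1],
    [0, 0, 0.1, 0, 0, 0, -1],
    [0, 0, 0.1, 0, 0, 0, -1],
    [0, 0, 0.04, 0, 0, 0, -1],
    [0, 0, 0.03, 0, 0, 0, -1],
    [0, 0, 0.03, 0, 0, 0, -1],
    [0, 0, 0, 0, 0, 0, -1]
  ]
}}

```text
clock: 24.35
tcp_pos: [0.471, -0.0383, 0.0599]
eef_rot: [-3.142, 0.0, 0.064]
contact_force: [-0.2, 0.8, -2.6]
opening: 0.562
gripper_force: 63.1
```

Run:
```python
from h import *
plan(470,-38.1,16.5,3.65)
```

```text
t 24.35 tcp [471.  -38.3  59.9] yaw 3.65 F [-0.2  0.8 -2.6] M [-0.01 -0.01 -0.08] open 47.8 gf 63
shift shares [-0.0032 -0.001   0.1446] | after turn: [-0.0032 -0.001   0.1446] turn shares [-0.     0.001  0.   ]
```

Inside the lead-in without contact; on down.

>>> {"method": "carry_out", "body": {
  "targets": [
    [-0.002, 0, 0.03, 0, 0, 0, -1],
    [0, 0, 0.03, 0, 0, 0, -1],
    [0, 0, 0.03, 0, 0, 0, -1],
    [0, 0, 0.03, 0, 0, 0, -1],
    [0, 0, 0.012, 0, 0, 0, -1],
    [0, 0, 0.006, 0, 0, 0, -1],
    [0, 0, 0.003, 0, 0, 0, -1],
    [0, 0, 0, 0, 0, 0, -1]
  ]
}}

```text
clock: 25.35
tcp_pos: [0.4706, -0.0383, 0.0178]
eef_rot: [3.142, -0.0, 0.064]
contact_force: [0.2, -0.3, -2.8]
opening: 0.569
gripper_force: 63.2
```

Run:
```python
from h import *
plan(470,-38.1,16.5,3.65)
```

```text
t 25.35 tcp [470.6 -38.3  17.8] yaw 3.66 F [ 0.2 -0.3 -2.8] M [0.03 0.01 0.05] open 48.4 gf 63
shift shares [-0.0019 -0.001   0.0044] | after turn: [-0.0019 -0.001   0.0044] turn shares [ 0.    -0.001  0.   ]
```

>>> {"method": "carry_out", "body": {
  "targets": [
    [0, 0, 0.003, 0, 0, 0, -1],
    [0, 0, 0.002, 0, 0, 0, -1],
    [0, 0, 0, 0, 0, 0, -1]
  ]
}}

```text
clock: 25.72
tcp_pos: [0.4707, -0.0384, 0.0173]
eef_rot: [3.141, -0.001, 0.064]
contact_force: [-4.5, 0.5, 15.3]
opening: 0.566
gripper_force: 65.3
```

>>> {"method": "carry_out", "body": {
  "targets": [
    [0, 0, -0.002, 0, 0, 0, 0.2],
    [0, 0, 0, 0, 0, 0, 0.6],
    [0, 0, 0, 0, 0, 0, 0.6],
    [0, 0, 0, 0, 0, 0, 0.6],
    [0, 0, -0.05, 0, 0, 0, 0.6],
    [0, 0, -0.12, 0, 0, 0, 0.6],
    [0, 0, -0.15, 0, 0, 0, 1],
    [0, 0, -0.15, 0, 0, 0, 1],
    [0, 0, -0.04, 0, 0, 0, 1],
    [0, 0, 0, 0, 0, 0, 1]
  ]
}}

```text
clock: 26.98
tcp_pos: [0.4708, -0.0383, 0.1707]
eef_rot: [3.141, -0.002, 0.064]
contact_force: [-0.4, 0.2, -0.7]
opening: 1.001
gripper_force: 0.0
```

Run:
```python
from h import *
plan(546.9,-184,170,-10.2)
f=grab('wrist','w8')
rects(f,.026,.045,(.4,.54),(-.08,.02),200)
rects(f,.058,.08,(.4,.54),(-.08,.02),100)
f=grab('top','top3')
rects(f,.005,.2,(.25,.75),(-.5,-.09),300)
```

```text
t 26.98 tcp [470.8 -38.3 170.7] yaw 3.66 F [-0.4  0.2 -0.7] M [-0.04  0.02 -0.02] open 85.1 gf 0
shift shares [0.2222 0.5007 0.003 ] | after turn: [0.3357 0.4329 0.0024] turn shares [ 0.    -0.004  0.484]
px [280 133] n 816 ctr 527.6 -33.4 med [533.6 -33.2] size 50.1 24.7 ang 90.0 z5/50/95 [26.3 34.5 36. ] rgb [229 228 233]
px [281 198] n 3115 ctr 469.1 -38.5 med [471.1 -38.4] size 60.8 49.9 ang 3.8 z5/50/95 [31.9 33.2 34.3] rgb [238 238 239]
px [247 162] n 525 ctr 507.0 -10.7 med [511.3  -6.8] size 22.5 21.8 ang 4.5 z5/50/95 [61.8 70.7 73.8] rgb [206 206 215]
px [314 162] n 515 ctr 510.2 -60.1 med [514.7 -64.1] size 22.4 22.0 ang 2.4 z5/50/95 [63.6 70.9 73.9] rgb [219 219 227]
px [252 253] n 525 ctr 428.7 -15.7 med [425.8 -12.8] size 23.9 21.8 ang 4.4 z5/50/95 [60.2 69.5 73.8] rgb [206 205 214]
px [310 253] n 512 ctr 432.3 -65.5 med [428.8 -68.2] size 22.8 21.9 ang 3.6 z5/50/95 [59.6 69.7 73.6] rgb [175 175 184]
px [329 149] n 655 ctr 659.0 -178.3 med [ 658.7 -178.4] size 80.4 50.7 ang 18.2 z5/50/95 [ 6.6  9.5 13. ] rgb [215 174  79]
px [384 176] n 662 ctr 588.5 -313.2 med [ 589.1 -312.9] size 79.9 50.9 ang 8.5 z5/50/95 [ 6.3  9.4 12.6] rgb [213 171  77]
px [333 193] n 589 ctr 547.1 -184.3 med [ 550.7 -187.2] size 79.7 50.1 ang -10.2 z5/50/95 [ 6.6  9.5 12.7] rgb [216 176  82]
px [339 241] n 324 ctr 428.1 -192.9 med [ 436.4 -195.9] size 80.6 36.0 ang -19.0 z5/50/95 [ 6.8 10.3 25.3] rgb [186 152  77]
px [424 286] n 1434 ctr 319.9 -400.6 med [ 320.1 -395.5] size 112.4 70.7 ang -60.9 z5/50/95 [ 8.5 28.8 32.5] rgb [205 203 203]
px [361 289] n 381 ctr 315.7 -246.6 med [ 315.9 -245.6] size 61.7 39.2 ang -42.4 z5/50/95 [ 6.2 15.9 19.4] rgb [148 147 158]
```

>>> {"method": "carry_out", "body": {
  "targets": [
    [0, 0, 0, 0, 0, 0.242, 1],
    [0, 0, 0, 0, 0, 0.242, 1],
    [0.056, 0.072, 0, 0, 0, 0, 1],
    [0.07, 0.09, 0, 0, 0, 0, 1],
    [0.07, 0.09, 0, 0, 0, 0, 1],
    [0.07, 0.09, 0, 0, 0, 0, 1],
    [0.07, 0.091, 0, 0, 0, 0, 1],
    [0, 0, 0, 0, 0, 0, 1],
    [0, 0, 0, 0, 0, 0, 1]
  ]
}}

```text
clock: 28.2
tcp_pos: [0.5454, -0.1834, 0.1682]
eef_rot: [-3.141, 0.003, -0.179]
contact_force: [0.6, -0.6, -0.4]
opening: 0.997
gripper_force: 0.0
```

Run:
```python
from h import *
plan(546.2,-184.8,0,-10.2)
f=grab('wrist','w9')
rects(f,.006,.03,(.45,.65),(-.25,-.12),300)
```

```text
t 28.2 tcp [ 545.4 -183.4  168.2] yaw -10.23 F [ 0.6 -0.6 -0.4] M [ 0.01 -0.04 -0.02] open 84.7 gf 0
shift shares [0.0053 0.0045 0.5606] | after turn: [0.0035 0.0041 0.5606] turn shares [-0.001  0.006 -0.001]
px [265 102] n 1985 ctr 637.9 -184.4 med [ 634.7 -183. ] size 50.2 40.6 ang -71.9 z5/50/95 [ 9.9 11.1 12.3] rgb [241 226 139]
px [282 190] n 3630 ctr 544.7 -184.1 med [ 547.3 -184.4] size 80.0 50.0 ang -10.0 z5/50/95 [10.  11.2 12.3] rgb [241 223 135]
px [302 263] n 682 ctr 453.9 -195.0 med [ 458.8 -190.5] size 50.1 26.4 ang 67.7 z5/50/95 [ 7.8 11.1 12.3] rgb [232 211 127]
```

>>> {"method": "carry_out", "body": {
  "targets": [
    [0.0015, 0.0028, 0.06, 0, 0, 0, 0.7],
    [0, 0, 0.1, 0, 0, 0, 0.6],
    [0, 0, 0.12, 0, 0, 0, 0.6],
    [0, 0, 0.12, 0, 0, 0, 0.6],
    [0, 0, 0.11, 0, 0, 0, 0.6],
    [0, 0, 0.04, 0, 0, 0, 0.6],
    [0, 0, 0.01, 0, 0, 0, 0.6],
    [0, 0, 0, 0, 0, 0, 0.6],
    [0, 0, 0, 0, 0, 0, -1],
    [0, 0, 0, 0, 0, 0, -1],
    [0, 0, 0, 0, 0, 0, -1],
    [0, 0, 0, 0, 0, 0, -1]
  ]
}}

```text
clock: 29.75
tcp_pos: [0.5478, -0.1851, 0.0035]
eef_rot: [3.141, -0.002, -0.178]
contact_force: [-2.2, 1.7, 9.3]
opening: 0.557
gripper_force: 60.1
```

Run:
```python
from h import *
plan(545,-184.8,170,-10.2)
```

```text
t 29.75 tcp [ 547.8 -185.1    3.5] yaw -10.22 F [-2.2  1.7  9.3] M [0.25 0.4  0.01] open 47.4 gf 60
shift shares [-0.0081  0.0007 -0.5551] | after turn: [-0.0092  0.0006 -0.5551] turn shares [ 0.    -0.004 -0.001]
```

>>> {"method": "carry_out", "body": {
  "targets": [
    [0, 0, -0.03, 0, 0, 0, -1],
    [0, 0, -0.1, 0, 0, 0, -1],
    [0, 0, -0.15, 0, 0, 0, -1],
    [0, 0, -0.15, 0, 0, 0, -1],
    [0, 0, -0.13, 0, 0, 0, -1],
    [0, 0, 0, 0, 0, 0, -1],
    [0, 0, 0, 0, 0, 0, -1]
  ]
}}

```text
clock: 30.62
tcp_pos: [0.5461, -0.1847, 0.1692]
eef_rot: [-3.141, 0.001, -0.178]
contact_force: [-0.1, -0.3, -3.2]
opening: 0.554
gripper_force: 62.9
```

```bash
cat >> h.py <<'E'
def held(f,zr=(-25,12)):
    s=ctrl.observe(); R=Ro.from_euler('xyz',s['eef_rot'])
    X=(cloud(f)-s['tcp_pos'])@R.as_matrix()*1000
    m=(abs(X[...,0])<60)&(abs(X[...,1])<23)&(X[...,2]>zr[0])&(X[...,2]<zr[1])
    P=X[m]; print('held x,y,z pct 0.5/50/99.5',np.round(np.percentile(P,[.5,50,99.5],axis=0),1).tolist())
    print('slope z vs x', np.round(np.polyfit(P[:,0],P[:,2],1),3))
E
python3 - <<'E'
from h import *
plan(470.5,-38.3,170,3.65)
f=grab('wrist','w10'); held(f)
E
```

```text
t 30.62 tcp [ 546.1 -184.7  169.2] yaw -10.21 F [-0.1 -0.3 -3.2] M [-0.   -0.02  0.03] open 47.1 gf 63
shift shares [-0.3347 -0.4356 -0.0024] | after turn: [-0.2206 -0.5031 -0.0027] turn shares [-0.     0.002 -0.484]
held x,y,z pct 0.5/50/99.5 [[-41.6, -22.9, -13.2], [4.3, -0.1, -8.1], [37.5, 22.8, 1.2]]
slope z vs x [ 0.013 -7.979]
```

View pics/w10.png

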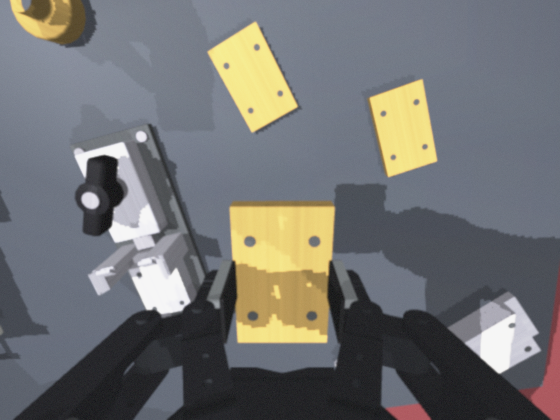

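Plate held level, centred between the pads at (282,272).

>>> {"method": "carry_out", "body": {
  "targets": [
    [0, 0, 0, 0, 0, -0.242, -1],
    [0, 0, 0, 0, 0, -0.242, -1],
    [-0.03, -0.07, 0, 0, 0, 0, -1],
    [-0.046, -0.105, 0, 0, 0, 0, -1],
    [-0.046, -0.105, 0, 0, 0, 0, -1],
    [-0.046, -0.105, 0, 0, 0, 0, -1],
    [-0.035, -0.085, 0, 0, 0, 0, -1],
    [-0.015, -0.033, 0, 0, 0, 0, -1],
    [0, 0, 0, 0, 0, 0, -1],
    [0, 0, 0, 0, 0, 0, -1]
  ]
}}

```text
clock: 31.92
tcp_pos: [0.4724, -0.039, 0.1697]
eef_rot: [3.141, -0.0, 0.063]
contact_force: [0.0, 0.3, -3.0]
opening: 0.555
gripper_force: 62.9
```

```bash
cat >> h.py <<'E'
def posts(f):
    X=cloud(f)*1000; c=[]
    for sx,sy in ((46,31),(46,-31),(-46,31),(-46,-31)):
        a=np.radians(3.65); p=np.array([470,-38.2])+[sx*np.cos(a)-sy*np.sin(a),sx*np.sin(a)+sy*np.cos(a)]
        m=(X[...,2]>58)&(X[...,2]<80)&(np.hypot(X[...,0]-p[0],X[...,1]-p[1])<22)
        if m.sum()<30: continue
        c.append((sx,sy,m.sum(),*np.round(np.array(cv2.minAreaRect(X[m][:,:2].astype(np.float32))[0]),1)))
    print('posts',[tuple(map(float,q)) for q in c])
E
python3 - <<'E'
from h import *
plan(471.5,-38.3,80,3.65)
f=grab('wrist','w11'); held(f); posts(f)
E
```

```text
t 31.93 tcp [472.4 -39.  169.7] yaw 3.62 F [ 0.   0.3 -3. ] M [-0.09 -0.03  0.01] open 47.2 gf 63
shift shares [-0.003  -0.0025  0.2991] | after turn: [-0.0029 -0.0024  0.2991] turn shares [ 0.001 -0.001 -0.001]
held x,y,z pct 0.5/50/99.5 [[-42.1, -22.8, -9.0], [3.9, 0.1, -7.5], [37.0, 22.7, 2.0]]
slope z vs x [ 0.014 -7.28 ]
posts [(46.0, 31.0, 525.0, 507.0, -10.6), (46.0, -31.0, 519.0, 510.1, -60.3)]
```

>>> {"method": "carry_out", "body": {
  "targets": [
    [-0.0015, -0.002, 0.06, 0, 0, 0, -1],
    [0, 0, 0.1, 0, 0, 0, -1],
    [0, 0, 0.1, 0, 0, 0, -1],
    [0, 0, 0.06, 0, 0, 0, -1],
    [0, 0, 0.04, 0, 0, 0, -1],
    [0, 0, 0.03, 0, 0, 0, -1],
    [0, 0, 0.02, 0, 0, 0, -1],
    [0, 0, 0.02, 0, 0, 0, -1],
    [0, 0, 0.005, 0, 0, 0, -1],
    [0, 0, 0, 0, 0, 0, -1]
  ]
}}

```text
clock: 33.22
tcp_pos: [0.4716, -0.0379, 0.0394]
eef_rot: [3.142, -0.0, 0.064]
contact_force: [0.4, -0.3, -2.7]
opening: 0.553
gripper_force: 62.9
```

Run:
```python
from h import *
plan(471.5,-38.3,35.5,3.65)
```

```text
t 33.23 tcp [471.6 -37.9  39.4] yaw 3.66 F [ 0.4 -0.3 -2.7] M [0.06 0.01 0.02] open 47.0 gf 63
shift shares [-0.0005  0.0012  0.013 ] | after turn: [-0.0005  0.0012  0.013 ] turn shares [ 0. -0.  0.]
```

>>> {"method": "carry_out", "body": {
  "targets": [
    [0, 0.001, 0.006, 0, 0, 0, -1],
    [0, 0, 0.004, 0, 0, 0, -1],
    [0, 0, 0.003, 0, 0, 0, -1],
    [0, 0, 0.001, 0, 0, 0, -1],
    [0, 0, 0, 0, 0, 0, -1]
  ]
}}

```text
clock: 33.85
tcp_pos: [0.4716, -0.0382, 0.0355]
eef_rot: [3.142, -0.0, 0.064]
contact_force: [-1.9, 0.7, 5.2]
opening: 0.553
gripper_force: 64.0
```

>>> {"method": "carry_out", "body": {
  "targets": [
    [0, 0, 0, 0, 0, 0, 0.2],
    [0, 0, 0, 0, 0, 0, 0.6],
    [0, 0, 0, 0, 0, 0, 0.6],
    [0, 0, 0, 0, 0, 0, 0.6],
    [0, 0, -0.05, 0, 0, 0, 0.6],
    [0, 0, -0.12, 0, 0, 0, 0.6],
    [0, 0, -0.15, 0, 0, 0, 1],
    [0, 0, -0.13, 0, 0, 0, 1],
    [0, 0, 0, 0, 0, 0, 1]
  ]
}}

```text
clock: 34.98
tcp_pos: [0.4737, -0.0384, 0.1739]
eef_rot: [3.141, -0.007, 0.064]
contact_force: [-0.8, -0.7, 0.2]
opening: 1.001
gripper_force: 0.0
```

Run:
```python
from h import *
f=grab('wrist','w12')
rects(f,.036,.048,(.4,.52),(-.08,.02),200)
f=grab('top','top4')
rects(f,.005,.2,(.35,.75),(-.4,-.09),300)
plan(587.5,-313.2,170,8.5)
```

```text
px [281 205] n 4419 ctr 465.1 -35.4 med [469.4 -38.3] size 88.9 69.2 ang 10.5 z5/50/95 [41.9 43.2 44.5] rgb [230 212 133]
px [329 149] n 657 ctr 659.0 -178.5 med [ 658.9 -178.2] size 80.1 50.6 ang 18.6 z5/50/95 [ 6.4  9.5 12.5] rgb [215 175  79]
px [384 176] n 654 ctr 588.6 -313.9 med [ 589.1 -313.1] size 79.9 53.4 ang 8.5 z5/50/95 [ 6.1  9.3 12.9] rgb [213 172  78]
px [340 240] n 319 ctr 428.7 -191.1 med [ 437.6 -196.4] size 79.2 37.8 ang -22.3 z5/50/95 [ 6.7 10.6 25.8] rgb [186 152  77]
t 35.08 tcp [471.5 -38.2 170.7] yaw 3.66 F [-0.8 -0.1  0.2] M [0.01 0.04 0.02] open 85.0 gf 0
shift shares [0.3273 0.9393 0.0031] | after turn: [0.2468 0.9636 0.0025] turn shares [ 0.001 -0.003 -0.169]
```

>>> {"method": "carry_out", "body": {
  "targets": [
    [0, 0, 0, 0, 0, -0.169, 1],
    [0.02, 0.08, 0, 0, 0, 0, 1],
    [0.035, 0.137, 0, 0, 0, 0, 1],
    [0.035, 0.137, 0, 0, 0, 0, 1],
    [0.035, 0.137, 0, 0, 0, 0, 1],
    [0.035, 0.137, 0, 0, 0, 0, 1],
    [0.035, 0.137, 0, 0, 0, 0, 1],
    [0.035, 0.13, 0, 0, 0, 0, 1],
    [0.017, 0.068, 0, 0, 0, 0, 1],
    [0, 0, 0, 0, 0, 0, 1],
    [0, 0, 0, 0, 0, 0, 1],
    [0, 0, 0, 0, 0, 0, 1]
  ]
}}

```text
clock: 36.58
tcp_pos: [0.587, -0.312, 0.1697]
eef_rot: [-3.141, 0.001, 0.149]
contact_force: [0.2, 0.1, 0.0]
opening: 1.001
gripper_force: 0.0
```

Run:
```python
from h import *
f=grab('wrist','w13')
rects(f,.006,.03,(.5,.66),(-.38,-.25),300)
plan(588,-313.5,0,8.5)
```

```text
px [283 190] n 3589 ctr 586.4 -313.7 med [ 589.1 -313.4] size 79.9 50.0 ang 8.7 z5/50/95 [10.  11.2 12.4] rgb [241 225 137]
t 36.62 tcp [ 587.2 -312.1  170. ] yaw 8.54 F [-0.3  0.6 -0.3] M [-0.01  0.   -0.  ] open 85.2 gf 0
shift shares [0.0021 0.0052 0.5665] | after turn: [0.0019 0.005  0.5665] turn shares [-0.001  0.001  0.001]
```

>>> {"method": "carry_out", "body": {
  "targets": [
    [0.0005, 0.0054, 0.06, 0, 0, 0, 0.7],
    [0, 0, 0.1, 0, 0, 0, 0.6],
    [0, 0, 0.12, 0, 0, 0, 0.6],
    [0, 0, 0.12, 0, 0, 0, 0.6],
    [0, 0, 0.11, 0, 0, 0, 0.6],
    [0, 0, 0.045, 0, 0, 0, 0.6],
    [0, 0, 0.015, 0, 0, 0, 0.6],
    [0, 0, 0, 0, 0, 0, 0.6],
    [0, 0, 0, 0, 0, 0, -1],
    [0, 0, 0, 0, 0, 0, -1],
    [0, 0, 0, 0, 0, 0, -1],
    [0, 0, 0, 0, 0, 0, -1]
  ]
}}

```text
clock: 38.12
tcp_pos: [0.5888, -0.3149, 0.0009]
eef_rot: [3.14, -0.002, 0.148]
contact_force: [-0.8, 1.7, 6.5]
opening: 0.561
gripper_force: 62.0
```

>>> {"method": "carry_out", "body": {
  "targets": [
    [0, 0, -0.03, 0, 0, 0, -1],
    [0, 0, -0.1, 0, 0, 0, -1],
    [0, 0, -0.15, 0, 0, 0, -1],
    [0, 0, -0.15, 0, 0, 0, -1],
    [0, 0, -0.14, 0, 0, 0, -1],
    [0, 0, 0, 0, 0, 0, -1],
    [0, 0, 0, 0, 0, 0, -1],
    [0, 0, 0, 0, 0, 0, -1]
  ]
}}

```text
clock: 39.12
tcp_pos: [0.5868, -0.314, 0.1683]
eef_rot: [-3.14, 0.002, 0.148]
contact_force: [-0.7, 0.2, -3.6]
opening: 0.56
gripper_force: 63.0
```

Run:
```python
from h import *
plan(471.5,-38.3,170,3.65)
f=grab('wrist','w14'); held(f)
```

```text
t 39.12 tcp [ 586.8 -314.   168.3] yaw 8.5 F [-0.7  0.2 -3.6] M [-0.06  0.02 -0.02] open 47.6 gf 63
shift shares [-0.2444 -0.9658 -0.0034] | after turn: [-0.3251 -0.9417 -0.0058] turn shares [-0.003  0.005  0.169]
held x,y,z pct 0.5/50/99.5 [[-41.1, -22.8, -11.6], [4.8, -0.0, -10.1], [38.0, 22.8, -1.6]]
slope z vs x [ 0.012 -9.959]
```

>>> {"method": "carry_out", "body": {
  "targets": [
    [0, 0, 0, 0, 0, 0.169, -1],
    [-0.025, -0.07, 0, 0, 0, 0, -1],
    [-0.045, -0.13, 0, 0, 0, 0, -1],
    [-0.045, -0.13, 0, 0, 0, 0, -1],
    [-0.045, -0.13, 0, 0, 0, 0, -1],
    [-0.045, -0.13, 0, 0, 0, 0, -1],
    [-0.045, -0.13, 0, 0, 0, 0, -1],
    [-0.04, -0.12, 0, 0, 0, 0, -1],
    [-0.036, -0.102, 0, 0, 0, 0, -1],
    [0, 0, 0, 0, 0, 0, -1],
    [0, 0, 0, 0, 0, 0, -1],
    [0, 0, 0, 0, 0, 0, -1]
  ]
}}

```text
clock: 40.67
tcp_pos: [0.4726, -0.0395, 0.1699]
eef_rot: [3.141, 0.0, 0.063]
contact_force: [-0.3, -0.5, -3.9]
opening: 0.562
gripper_force: 63.1
```

Run:
```python
from h import *
plan(471.2,-38.3,45,3.65)
f=grab('wrist','w15'); held(f); posts(f)
```

```text
t 40.67 tcp [472.6 -39.5 169.9] yaw 3.61 F [-0.3 -0.5 -3.9] M [-0.01 -0.02  0.01] open 47.8 gf 63
shift shares [-0.0045 -0.0044  0.4163] | after turn: [-0.0045 -0.0044  0.4163] turn shares [ 0.     0.    -0.001]
held x,y,z pct 0.5/50/99.5 [[-40.9, -22.8, -11.6], [5.1, 0.2, -10.2], [38.2, 22.7, -1.8]]
slope z vs x [  0.011 -10.046]
posts [(46.0, 31.0, 527.0, 507.1, -10.6), (46.0, -31.0, 522.0, 510.4, -60.3)]
```

>>> {"method": "carry_out", "body": {
  "targets": [
    [-0.0035, -0.004, 0.06, 0, 0, 0, -1],
    [0, 0, 0.1, 0, 0, 0, -1],
    [0, 0, 0.1, 0, 0, 0, -1],
    [0, 0, 0.06, 0, 0, 0, -1],
    [0, 0, 0.04, 0, 0, 0, -1],
    [0, 0, 0.03, 0, 0, 0, -1],
    [0, 0, 0.016, 0, 0, 0, -1],
    [0, 0, 0.006, 0, 0, 0, -1],
    [0, 0, 0.003, 0, 0, 0, -1],
    [0, 0, 0, 0, 0, 0, -1],
    [0, 0, 0, 0, 0, 0, -1]
  ]
}}

```text
clock: 42.1
tcp_pos: [0.4713, -0.0377, 0.0458]
eef_rot: [3.142, -0.0, 0.064]
contact_force: [-0.8, -1.0, -2.7]
opening: 0.565
gripper_force: 63.1
```

Run:
```python
from h import *
plan(471.2,-38.3,42.8,3.65)
```

```text
t 42.1 tcp [471.3 -37.7  45.8] yaw 3.66 F [-0.8 -1.  -2.7] M [-0.04 -0.04  0.01] open 48.0 gf 63
shift shares [-0.0006  0.002   0.0101] | after turn: [-0.0006  0.002   0.0101] turn shares [ 0.    -0.001  0.   ]
```

>>> {"method": "carry_out", "body": {
  "targets": [
    [0, 0.002, 0.004, 0, 0, 0, -1],
    [0, 0, 0.004, 0, 0, 0, -1],
    [0, 0, 0.003, 0, 0, 0, -1],
    [0, 0, 0.001, 0, 0, 0, -1],
    [0, 0, 0, 0, 0, 0, -1]
  ]
}}

```text
clock: 42.72
tcp_pos: [0.4713, -0.0383, 0.0428]
eef_rot: [3.142, -0.0, 0.064]
contact_force: [-5.2, -0.2, 11.8]
opening: 0.564
gripper_force: 64.9
```

>>> {"method": "carry_out", "body": {
  "targets": [
    [0, 0, -0.001, 0, 0, 0, 0.2],
    [0, 0, 0, 0, 0, 0, 0.6],
    [0, 0, 0, 0, 0, 0, 0.6],
    [0, 0, 0, 0, 0, 0, 0.6],
    [0, 0, -0.05, 0, 0, 0, 0.6],
    [0, 0, -0.12, 0, 0, 0, 0.6],
    [0, 0, -0.15, 0, 0, 0, 1],
    [0, 0, -0.11, 0, 0, 0, 1],
    [0, 0, 0, 0, 0, 0, 1],
    [0, 0, 0, 0, 0, 0, 1]
  ]
}}

```text
clock: 43.98
tcp_pos: [0.4709, -0.0382, 0.1714]
eef_rot: [3.142, -0.0, 0.064]
contact_force: [0.5, 1.1, -0.6]
opening: 0.999
gripper_force: 0.0
```

Run:
```python
from h import *
f=grab('wrist','w16')
rects(f,.047,.058,(.42,.52),(-.08,.02),200)
f=grab('top','top5')
rects(f,.005,.2,(.35,.75),(-.4,-.09),300)
plan(658,-178.5,170,18.3)
```

```text
px [282 204] n 4849 ctr 466.7 -38.4 med [470.3 -38.4] size 84.9 69.7 ang 3.2 z5/50/95 [52.  53.2 54.4] rgb [232 216 135]
px [329 149] n 650 ctr 658.9 -178.8 med [ 659.2 -178.3] size 80.3 50.8 ang 18.0 z5/50/95 [ 6.7  9.5 12.6] rgb [216 176  79]
px [339 241] n 319 ctr 428.9 -190.9 med [ 436.4 -196.3] size 78.9 37.5 ang -22.7 z5/50/95 [ 6.8 10.5 25.4] rgb [187 153  77]
t 44.08 tcp [470.4 -38.2 170.5] yaw 3.66 F [0.2 0.1 0. ] M [ 0.05  0.03 -0.02] open 85.5 gf 0
shift shares [5.943e-01 5.065e-01 4.000e-04] | after turn: [0.4469 0.6403 0.0015] turn shares [-0.001  0.003 -0.511]
```

>>> {"method": "carry_out", "body": {
  "targets": [
    [0, 0, 0, 0, 0, -0.255, 1],
    [0, 0, 0, 0, 0, -0.256, 1],
    [0.045, 0.065, 0, 0, 0, 0, 1],
    [0.08, 0.115, 0, 0, 0, 0, 1],
    [0.08, 0.115, 0, 0, 0, 0, 1],
    [0.08, 0.115, 0, 0, 0, 0, 1],
    [0.08, 0.115, 0, 0, 0, 0, 1],
    [0.082, 0.115, 0, 0, 0, 0, 1],
    [0, 0, 0, 0, 0, 0, 1],
    [0, 0, 0, 0, 0, 0, 1],
    [0, 0, 0, 0, 0, 0, 1]
  ]
}}

```text
clock: 45.45
tcp_pos: [0.6577, -0.1777, 0.1707]
eef_rot: [-3.141, 0.001, 0.32]
contact_force: [-0.5, -0.6, 1.0]
opening: 1.001
gripper_force: 0.0
```

Run:
```python
from h import *
f=grab('wrist','w17')
rects(f,.006,.03,(.59,.74),(-.24,-.12),300)
plan(658,-178.5,0,18.3)
```

```text
px [283 190] n 3586 ctr 656.6 -178.5 med [ 659.2 -177.9] size 80.1 50.1 ang 18.1 z5/50/95 [10.  11.2 12.4] rgb [243 230 143]
t 45.5 tcp [ 658.  -177.8  171.1] yaw 18.32 F [ 0.4 -0.3 -0.5] M [-0.02  0.03  0.06] open 84.7 gf 0
shift shares [-3.000e-04  2.600e-03  5.704e-01] | after turn: [-0.0007  0.0023  0.5704] turn shares [-0.001  0.001  0.001]
```

>>> {"method": "carry_out", "body": {
  "targets": [
    [-0.0024, 0.002, 0.06, 0, 0, 0, 0.7],
    [0, 0, 0.1, 0, 0, 0, 0.6],
    [0, 0, 0.12, 0, 0, 0, 0.6],
    [0, 0, 0.12, 0, 0, 0, 0.6],
    [0, 0, 0.11, 0, 0, 0, 0.6],
    [0, 0, 0.05, 0, 0, 0, 0.6],
    [0, 0, 0.0155, 0, 0, 0, 0.6],
    [0, 0, 0, 0, 0, 0, 0.6],
    [0, 0, 0, 0, 0, 0, -1],
    [0, 0, 0, 0, 0, 0, -1],
    [0, 0, 0, 0, 0, 0, -1],
    [0, 0, 0, 0, 0, 0, -1]
  ]
}}

```text
clock: 47.0
tcp_pos: [0.6593, -0.1795, 0.0005]
eef_rot: [3.14, -0.002, 0.319]
contact_force: [-0.4, 0.4, 4.8]
opening: 0.561
gripper_force: 62.2
```

>>> {"method": "carry_out", "body": {
  "targets": [
    [0, 0, -0.03, 0, 0, 0, -1],
    [0, 0, -0.1, 0, 0, 0, -1],
    [0, 0, -0.15, 0, 0, 0, -1],
    [0, 0, -0.15, 0, 0, 0, -1],
    [0, 0, -0.14, 0, 0, 0, -1],
    [0, 0, 0, 0, 0, 0, -1],
    [0, 0, 0, 0, 0, 0, -1],
    [0, 0, 0, 0, 0, 0, -1]
  ]
}}

```text
clock: 48.0
tcp_pos: [0.6571, -0.179, 0.1678]
eef_rot: [-3.14, 0.003, 0.319]
contact_force: [0.3, 0.2, -3.2]
opening: 0.561
gripper_force: 63.0
```

Run:
```python
from h import *
plan(471.3,-38.3,170,3.65)
f=grab('wrist','w18'); held(f)
```

```text
t 48.0 tcp [ 657.1 -179.   167.8] yaw 18.29 F [ 0.3  0.2 -3.2] M [-0.   -0.02  0.01] open 47.7 gf 63
shift shares [-0.4409 -0.6396 -0.0052] | after turn: [-0.5883 -0.5074 -0.0074] turn shares [-0.003  0.006  0.511]
held x,y,z pct 0.5/50/99.5 [[-41.5, -22.7, -12.0], [4.8, 0.1, -10.5], [38.1, 22.8, -1.8]]
slope z vs x [  0.013 -10.354]
```

>>> {"method": "carry_out", "body": {
  "targets": [
    [0, 0, 0, 0, 0, 0.255, -1],
    [0, 0, 0, 0, 0, 0.256, -1],
    [-0.06, -0.055, 0, 0, 0, 0, -1],
    [-0.11, -0.095, 0, 0, 0, 0, -1],
    [-0.11, -0.095, 0, 0, 0, 0, -1],
    [-0.11, -0.095, 0, 0, 0, 0, -1],
    [-0.11, -0.095, 0, 0, 0, 0, -1],
    [-0.091, -0.075, 0, 0, 0, 0, -1],
    [0, 0, 0, 0, 0, 0, -1],
    [0, 0, 0, 0, 0, 0, -1],
    [0, 0, 0, 0, 0, 0, -1]
  ]
}}

```text
clock: 49.42
tcp_pos: [0.4725, -0.0384, 0.1696]
eef_rot: [3.141, -0.0, 0.063]
contact_force: [0.4, 0.1, -3.4]
opening: 0.56
gripper_force: 63.0
```

Run:
```python
from h import *
plan(471.3,-38.3,55,3.65)
f=grab('wrist','w19'); held(f); posts(f)
```

```text
t 49.42 tcp [472.5 -38.4 169.6] yaw 3.63 F [ 0.4  0.1 -3.4] M [ 0.   -0.    0.07] open 47.6 gf 63
shift shares [-0.0041 -0.0005  0.3818] | after turn: [-0.004  -0.0004  0.3818] turn shares [ 0.    -0.001 -0.001]
held x,y,z pct 0.5/50/99.5 [[-41.2, -22.8, -12.1], [5.1, -0.2, -10.6], [38.3, 22.7, -2.0]]
slope z vs x [  0.012 -10.48 ]
posts [(46.0, 31.0, 534.0, 507.1, -10.7), (46.0, -31.0, 518.0, 510.3, -60.2)]
```

>>> {"method": "carry_out", "body": {
  "targets": [
    [-0.0035, -0.001, 0.06, 0, 0, 0, -1],
    [0, 0, 0.1, 0, 0, 0, -1],
    [0, 0, 0.1, 0, 0, 0, -1],
    [0, 0, 0.05, 0, 0, 0, -1],
    [0, 0, 0.035, 0, 0, 0, -1],
    [0, 0, 0.025, 0, 0, 0, -1],
    [0, 0, 0.008, 0, 0, 0, -1],
    [0, 0, 0.003, 0, 0, 0, -1],
    [0, 0, 0, 0, 0, 0, -1],
    [0, 0, 0, 0, 0, 0, -1]
  ]
}}

```text
clock: 50.72
tcp_pos: [0.4707, -0.0377, 0.0556]
eef_rot: [3.141, -0.001, 0.064]
contact_force: [-0.3, -0.2, -2.9]
opening: 0.562
gripper_force: 63.0
```

Run:
```python
from h import *
plan(471.3,-38.3,52.5,3.65)
```

```text
t 50.73 tcp [470.7 -37.7  55.6] yaw 3.66 F [-0.3 -0.2 -2.9] M [-0.01  0.03 -0.01] open 47.8 gf 63
shift shares [0.0017 0.0023 0.0105] | after turn: [0.0017 0.0023 0.0105] turn shares [ 0.    -0.001  0.   ]
```

>>> {"method": "carry_out", "body": {
  "targets": [
    [0.001, 0.0015, 0.005, 0, 0, 0, -1],
    [0, 0, 0.004, 0, 0, 0, -1],
    [0, 0, 0.003, 0, 0, 0, -1],
    [0, 0, 0.0005, 0, 0, 0, -1],
    [0, 0, 0, 0, 0, 0, -1]
  ]
}}

```text
clock: 51.35
tcp_pos: [0.471, -0.0381, 0.0524]
eef_rot: [3.141, -0.0, 0.064]
contact_force: [-4.6, 0.3, 13.6]
opening: 0.558
gripper_force: 64.7
```

>>> {"method": "carry_out", "body": {
  "targets": [
    [0, 0, -0.001, 0, 0, 0, 0.2],
    [0, 0, 0, 0, 0, 0, 0.6],
    [0, 0, 0, 0, 0, 0, 0.6],
    [0, 0, 0, 0, 0, 0, 0.6],
    [0, 0, -0.05, 0, 0, 0, 0.6],
    [0, 0, -0.12, 0, 0, 0, 0.6],
    [0, 0, -0.15, 0, 0, 0, 1],
    [0, 0, -0.08, 0, 0, 0, 1],
    [0, 0, 0, 0, 0, 0, 1],
    [0, 0, 0, 0, 0, 0, 1]
  ]
}}

```text
clock: 52.6
tcp_pos: [0.4705, -0.038, 0.1718]
eef_rot: [-3.142, 0.0, 0.064]
contact_force: [0.4, -0.6, -1.0]
opening: 1.0
gripper_force: 0.0
```

Run:
```python
from h import *
f=grab('wrist','w20')
rects(f,.056,.066,(.42,.52),(-.08,.02),200)
rects(f,.006,.03,(.35,.5),(-.25,-.12),300)
plan(430.5,-184.3,170,-23)
```

```text
px [281 206] n 5126 ctr 467.6 -33.8 med [471.3 -37.8] size 82.8 61.8 ang 4.6 z5/50/95 [61.9 63.2 64.3] rgb [237 222 139]
px [412 234] n 3196 ctr 428.4 -184.9 med [ 434.8 -181. ] size 80.3 52.1 ang -22.8 z5/50/95 [ 9.8 11.6 25.7] rgb [214 189 114]
t 52.65 tcp [470.2 -38.1 171.3] yaw 3.66 F [ 0.1  0.2 -0.3] M [-0.01  0.06 -0.04] open 85.0 gf 0
shift shares [-0.1631  0.478   0.0045] | after turn: [0.0687 0.5004 0.0043] turn shares [0.    0.002 0.931]
```

>>> {"method": "carry_out", "body": {
  "targets": [
    [0, 0, 0, 0, 0, 0.233, 1],
    [0, 0, 0, 0, 0, 0.233, 1],
    [0, 0, 0, 0, 0, 0.233, 1],
    [0, 0, 0, 0, 0, 0.232, 1],
    [0.01, 0.07, 0, 0, 0, 0, 1],
    [0.017, 0.125, 0, 0, 0, 0, 1],
    [0.017, 0.125, 0, 0, 0, 0, 1],
    [0.017, 0.12, 0, 0, 0, 0, 1],
    [0.008, 0.06, 0, 0, 0, 0, 1],
    [0, 0, 0, 0, 0, 0, 1],
    [0, 0, 0, 0, 0, 0, 1],
    [0, 0, 0, 0, 0, 0, 1]
  ]
}}

```text
clock: 54.15
tcp_pos: [0.4313, -0.1835, 0.1716]
eef_rot: [-3.141, 0.001, -0.401]
contact_force: [-0.2, 0.1, 0.6]
opening: 0.997
gripper_force: 0.0
```

Run:
```python
from h import *
f=grab('wrist','w21')
rects(f,.007,.016,(.37,.49),(-.24,-.12),300)
rects(f,.02,.03,(.37,.49),(-.24,-.12),200)
plan(430.5,-184.5,0,-23)
```

```text
px [282 190] n 2692 ctr 428.6 -184.5 med [ 438.1 -186.5] size 80.4 50.1 ang -22.8 z5/50/95 [ 9.9 11.2 12.3] rgb [236 217 133]
px [282 196] n 859 ctr 428.9 -184.1 med [ 429.7 -184.7] size 33.8 32.3 ang -23.0 z5/50/95 [23.6 25.1 26.2] rgb [243 227 137]
t 54.2 tcp [ 431.4 -183.5  171.7] yaw -22.96 F [-0.2 -0.3  0.3] M [ 0.03 -0.02 -0.02] open 84.7 gf 0
shift shares [-0.0011  0.0042  0.5723] | after turn: [-0.0014  0.0042  0.5723] turn shares [-0.     0.001  0.001]
```

>>> {"method": "carry_out", "body": {
  "targets": [
    [-0.0044, 0.005, 0.06, 0, 0, 0, 0.7],
    [0, 0, 0.1, 0, 0, 0, 0.6],
    [0, 0, 0.12, 0, 0, 0, 0.6],
    [0, 0, 0.12, 0, 0, 0, 0.6],
    [0, 0, 0.11, 0, 0, 0, 0.6],
    [0, 0, 0.052, 0, 0, 0, 0.6],
    [0, 0, 0.0155, 0, 0, 0, 0.6],
    [0, 0, 0, 0, 0, 0, 0.6],
    [0, 0, 0, 0, 0, 0, -1],
    [0, 0, 0, 0, 0, 0, -1],
    [0, 0, 0, 0, 0, 0, -1],
    [0, 0, 0, 0, 0, 0, -1]
  ]
}}

```text
clock: 55.7
tcp_pos: [0.4303, -0.1853, 0.0001]
eef_rot: [-3.141, -0.002, -0.402]
contact_force: [-0.3, 2.1, 10.3]
opening: 0.563
gripper_force: 60.3
```

>>> {"method": "carry_out", "body": {
  "targets": [
    [0, 0, -0.03, 0, 0, 0, -1],
    [0, 0, -0.1, 0, 0, 0, -1],
    [0, 0, -0.15, 0, 0, 0, -1],
    [0, 0, -0.15, 0, 0, 0, -1],
    [0, 0, -0.14, 0, 0, 0, -1],
    [0, 0, 0, 0, 0, 0, -1],
    [0, 0, 0, 0, 0, 0, -1],
    [0, 0, 0, 0, 0, 0, -1]
  ]
}}

```text
clock: 56.7
tcp_pos: [0.4282, -0.1846, 0.168]
eef_rot: [-3.142, 0.003, -0.402]
contact_force: [0.2, -0.7, -5.3]
opening: 0.565
gripper_force: 64.2
```

Run:
```python
from h import *
plan(471.3,-38.3,170,3.65)
f=grab('wrist','w22'); held(f,(-35,12))
```

```text
t 56.7 tcp [ 428.2 -184.6  168. ] yaw -23.02 F [ 0.2 -0.7 -5.3] M [0.03 0.05 0.02] open 48.0 gf 64
shift shares [-0.0585 -0.505  -0.0064] | after turn: [ 0.1744 -0.4775 -0.0066] turn shares [-0.002  0.006 -0.931]
held x,y,z pct 0.5/50/99.5 [[-40.9, -23.0, -30.6], [9.2, -0.5, -11.1], [38.4, 22.7, -2.0]]
slope z vs x [  0.06  -15.202]
```

>>> {"method": "carry_out", "body": {
  "targets": [
    [0, 0, 0, 0, 0, -0.233, -1],
    [0, 0, 0, 0, 0, -0.233, -1],
    [0, 0, 0, 0, 0, -0.233, -1],
    [0, 0, 0, 0, 0, -0.232, -1],
    [0.02, -0.06, 0, 0, 0, 0, -1],
    [0.042, -0.115, 0, 0, 0, 0, -1],
    [0.042, -0.115, 0, 0, 0, 0, -1],
    [0.042, -0.115, 0, 0, 0, 0, -1],
    [0.027, -0.07, 0, 0, 0, 0, -1],
    [0, 0, 0, 0, 0, 0, -1],
    [0, 0, 0, 0, 0, 0, -1],
    [0, 0, 0, 0, 0, 0, -1]
  ]
}}

```text
clock: 58.25
tcp_pos: [0.4718, -0.0402, 0.1693]
eef_rot: [3.142, 0.001, 0.063]
contact_force: [0.3, 1.1, -4.7]
opening: 0.559
gripper_force: 64.3
```

Run:
```python
from h import *
plan(471.3,-38.3,65,3.65)
f=grab('wrist','w23'); held(f,(-35,12)); posts(f)
```

```text
t 58.25 tcp [471.8 -40.2 169.3] yaw 3.61 F [ 0.3  1.1 -4.7] M [ 0.03 -0.06 -0.02] open 47.5 gf 64
shift shares [-0.0008 -0.0065  0.3475] | after turn: [-0.0011 -0.0065  0.3475] turn shares [ 0.     0.002 -0.001]
held x,y,z pct 0.5/50/99.5 [[-41.1, -22.7, -25.8], [9.5, -0.2, -11.1], [38.2, 22.8, -2.0]]
slope z vs x [  0.058 -14.941]
posts [(46.0, 31.0, 740.0, 506.4, -12.5), (46.0, -31.0, 726.0, 509.0, -58.6)]
```

>>> {"method": "carry_out", "body": {
  "targets": [
    [-0.001, -0.0055, 0.06, 0, 0, 0, -1],
    [0, 0, 0.1, 0, 0, 0, -1],
    [0, 0, 0.09, 0, 0, 0, -1],
    [0, 0, 0.045, 0, 0, 0, -1],
    [0, 0, 0.03, 0, 0, 0, -1],
    [0, 0, 0.014, 0, 0, 0, -1],
    [0, 0, 0.007, 0, 0, 0, -1],
    [0, 0, 0, 0, 0, 0, -1],
    [0, 0, 0, 0, 0, 0, -1]
  ]
}}

```text
clock: 59.42
tcp_pos: [0.4721, -0.0379, 0.0662]
eef_rot: [3.141, -0.001, 0.064]
contact_force: [-0.1, 0.6, -5.1]
opening: 0.557
gripper_force: 64.2
```

Run:
```python
from h import *
plan(471.2,-38.2,62,3.65)
```

```text
t 59.42 tcp [472.1 -37.9  66.2] yaw 3.66 F [-0.1  0.6 -5.1] M [ 0.03 -0.   -0.04] open 47.4 gf 64
shift shares [-0.0031  0.0006  0.0141] | after turn: [-0.0031  0.0006  0.0141] turn shares [ 0.    -0.002  0.   ]
```

>>> {"method": "carry_out", "body": {
  "targets": [
    [-0.0031, 0.001, 0.004, 0, 0, 0, -1],
    [0, 0, 0.005, 0, 0, 0, -1],
    [0, 0, 0.004, 0, 0, 0, -1],
    [0, 0, 0.002, 0, 0, 0, -1],
    [0, 0, 0, 0, 0, 0, -1]
  ]
}}

```text
clock: 60.05
tcp_pos: [0.4708, -0.0383, 0.0621]
eef_rot: [3.142, 0.0, 0.064]
contact_force: [-4.0, -0.6, 10.8]
opening: 0.565
gripper_force: 66.0
```

Seated; release and lift, then look.

>>> {"method": "carry_out", "body": {
  "targets": [
    [0, 0, -0.001, 0, 0, 0, 0.2],
    [0, 0, 0, 0, 0, 0, 0.6],
    [0, 0, 0, 0, 0, 0, 0.6],
    [0, 0, 0, 0, 0, 0, 0.6],
    [0, 0, -0.05, 0, 0, 0, 0.6],
    [0, 0, -0.12, 0, 0, 0, 0.6],
    [0, 0, -0.15, 0, 0, 0, 1],
    [0, 0, -0.1, 0, 0, 0, 1],
    [0, 0, 0, 0, 0, 0, 1],
    [0, 0, 0, 0, 0, 0, 1]
  ]
}}

```text
clock: 61.3
tcp_pos: [0.4704, -0.0383, 0.1876]
eef_rot: [3.142, 0.0, 0.064]
contact_force: [0.1, 0.2, -0.4]
opening: 0.997
gripper_force: 0.0
```

Run:
```python
from h import *
f=grab('wrist','w24')
rects(f,.07,.08,(.42,.52),(-.08,.02),200)
rects(f,.082,.1,(.42,.52),(-.08,.02),200)
f=grab('top','top6')
rects(f,.05,.072,(.25,.5),(.1,.5),20)
rects(f,.078,.092,(.3,.6),(.1,.6),100)
plan(380,281,170,84.8)
```

```text
px [282 201] n 3528 ctr 469.0 -38.5 med [481.4 -38.1] size 80.1 50.1 ang 3.7 z5/50/95 [72.1 73.2 74.4] rgb [238 224 141]
px [282 210] n 1158 ctr 469.1 -38.4 med [469.9 -38.5] size 33.6 32.0 ang 3.7 z5/50/95 [85.8 87.1 88.2] rgb [245 234 147]
px [175 228] n 40 ctr 475.6 188.0 med [475.8 188.1] size 46.3 1.6 ang -5.3 z5/50/95 [53.6 61.7 71.5] rgb [82 73 57]
px [139 221] n 104 ctr 494.2 272.2 med [494.4 267.6] size 50.1 9.3 ang 87.9 z5/50/95 [59.5 63.4 66.7] rgb [220 187  85]
px [103 226] n 48 ctr 485.0 352.6 med [484.5 352.6] size 26.1 7.2 ang 9.7 z5/50/95 [51.4 60.6 71.4] rgb [72 64 49]
px [135 255] n 318 ctr 423.9 278.0 med [413.3 279.6] size 107.7 37.8 ang 84.2 z5/50/95 [61.6 65.6 69.4] rgb [142 140 151]
px [133 239] n 678 ctr 455.4 274.6 med [454.  275.1] size 193.9 21.1 ang 84.9 z5/50/95 [78.9 86.8 90. ] rgb [213 209 202]
t 61.4 tcp [470.1 -38.3 186.7] yaw 3.66 F [-0.7  0.5  0.1] M [-0.02  0.01  0.01] open 84.8 gf 0
shift shares [-0.2316 -1.0812  0.0565] | after turn: [ 1.0326 -0.3954  0.0558] turn shares [-0.003  0.003 -2.832]
```

View pics/w24.png

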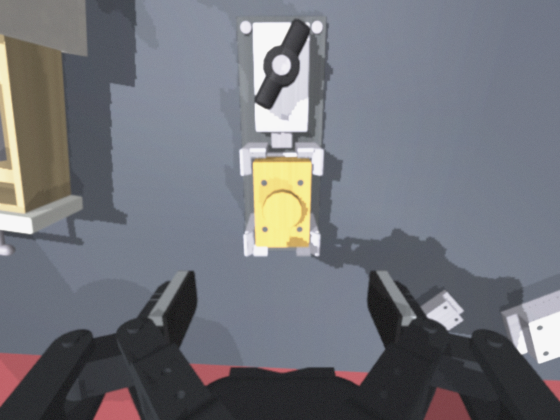

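Stack is square in the pocket (282,200), boss up, jaw retracted at (282,140). Now the drawer.

Run:
```python
from h import *
f=dict(np.load('pics/top6.npz')); X=cloud(f)*1000
a=np.radians(-5.15); u=np.array([np.cos(a),np.sin(a)]); n=np.array([-u[1],u[0]])
P=X[np.isfinite(X[...,0])]; s=(P[:,:2]-[455,274.5])@u; w=(P[:,:2]-[455,274.5])@n
def show(name,m): print(name,np.round(np.percentile(s[m],[1,50,99]),1),np.round(np.percentile(w[m],[1,99]),1),m.sum())
c=abs(w)<60
show('cab top',c&(P[:,2]>95)&(P[:,2]<105)&(s>50))
show('front top',c&(P[:,2]>84)&(P[:,2]<92)&(s<40))
show('handle',(abs(w)<35)&(P[:,2]>55)&(P[:,2]<72)&(s<-20)&(s>-70))
show('handle all',(abs(w)<75)&(P[:,2]>55)&(P[:,2]<72)&(s<-38)&(s>-70))
for t in (-85,-50): print(t, np.array([455,274.5])+t*u)
plan(*(np.array([455,274.5])-85*u),187,-5.2)
```

```text
cab top [148.3 249.2 350.4] [-58.8  58.8] 5014
front top [-9.6 -2.3  5. ] [-59.3  58.8] 353
handle [-50.1 -44.1 -39.3] [-33.7  34.1] 151
handle all [-50.  -44.1 -38.4] [-51.2  53.7] 235
-85 [370.34313554 282.12989518]
-50 [405.20184444 278.98817364]
t 61.4 tcp [470.1 -38.3 186.7] yaw 3.66 F [-0.7  0.5  0.1] M [-0.02  0.01  0.01] open 84.8 gf 0
shift shares [-2.636e-01 -1.087e+00 -1.000e-04] | after turn: [-4.2780e-01 -1.0334e+00 -9.0000e-04] turn shares [-0.     0.004  0.309]
```

>>> {"method": "carry_out", "body": {
  "targets": [
    [0, 0, 0, 0, 0, 0.155, -1],
    [0, 0, 0, 0, 0, 0.154, -1],
    [-0.03, -0.07, 0, 0, 0, 0, -1],
    [-0.06, -0.145, 0, 0, 0, 0, -1],
    [-0.06, -0.145, 0, 0, 0, 0, -1],
    [-0.06, -0.145, 0, 0, 0, 0, -1],
    [-0.06, -0.145, 0, 0, 0, 0, -1],
    [-0.06, -0.145, 0, 0, 0, 0, -1],
    [-0.06, -0.145, 0, 0, 0, 0, -1],
    [-0.038, -0.093, 0, 0, 0, 0, -1],
    [0, 0, 0, 0, 0, 0, -1],
    [0, 0, 0, 0, 0, 0, -1]
  ]
}}

```text
clock: 62.9
tcp_pos: [0.3707, 0.2812, 0.1869]
eef_rot: [3.14, 0.001, -0.09]
contact_force: [-0.2, -0.2, -0.3]
opening: -0.002
gripper_force: 0.0
```

Run:
```python
from h import *
plan(370.3,282.1,48,-5.2)
```

```text
t 62.9 tcp [370.7 281.2 186.9] yaw -5.16 F [-0.2 -0.2 -0.3] M [ 0.01  0.01 -0.03] open -0.2 gf 0
shift shares [-0.0009 -0.0036  0.4628] | after turn: [-0.0015 -0.0029  0.4628] turn shares [0.003 0.002 0.001]
```

>>> {"method": "carry_out", "body": {
  "targets": [
    [0, -0.003, 0.1, 0, 0, 0, -1],
    [0, 0, 0.14, 0, 0, 0, -1],
    [0, 0, 0.14, 0, 0, 0, -1],
    [0, 0, 0.083, 0, 0, 0, -1],
    [0, 0, 0, 0, 0, 0, -1],
    [0.02, 0, 0, 0, 0, 0, -1],
    [0.02, 0, 0, 0, 0, 0, -1],
    [0.02, 0, 0, 0, 0, 0, -1],
    [0.015, 0, 0, 0, 0, 0, -1],
    [0.015, 0, 0, 0, 0, 0, -1],
    [0.015, 0, 0, 0, 0, 0, -1],
    [0.02, 0, 0, 0, 0, 0, -1]
  ]
}}

```text
clock: 64.4
tcp_pos: [0.4086, 0.2793, 0.0487]
eef_rot: [3.141, 0.0, -0.091]
contact_force: [-0.2, 0.4, 1.3]
opening: -0.0
gripper_force: 0.6
```

>>> {"method": "carry_out", "body": {
  "targets": [
    [0.025, 0, 0, 0, 0, 0, -1],
    [0.025, 0, 0, 0, 0, 0, -1],
    [0.025, 0, 0, 0, 0, 0, -1],
    [0.025, 0, 0, 0, 0, 0, -1],
    [0.025, 0, 0, 0, 0, 0, -1],
    [0.025, 0, 0, 0, 0, 0, -1],
    [0.025, 0, 0, 0, 0, 0, -1],
    [0.025, 0, 0, 0, 0, 0, -1],
    [0.02, 0, 0, 0, 0, 0, -1],
    [0.02, 0, 0, 0, 0, 0, -1],
    [0.015, 0, 0, 0, 0, 0, -1],
    [0.01, 0, 0, 0, 0, 0, -1]
  ]
}}

```text
clock: 65.9
tcp_pos: [0.488, 0.2723, 0.0487]
eef_rot: [-3.141, -0.0, -0.091]
contact_force: [-0.4, 0.5, 0.2]
opening: 0.006
gripper_force: 0.5
```

```bash
cat >> h.py <<'E'
def drawer(f):
    X=cloud(f)*1000; a=np.radians(-5.15); u=np.array([np.cos(a),np.sin(a)]); n=np.array([-u[1],u[0]])
    P=X[np.isfinite(X[...,0])]; s=(P[:,:2]-[455,274.5])@u; w=(P[:,:2]-[455,274.5])@n
    c=(w<-45)&(w>-85)
    for nm,m in (('cab top',c&(P[:,2]>95)&(P[:,2]<105)),('front top',c&(P[:,2]>83)&(P[:,2]<92.5)&(s<155))):
        print(nm,np.round(np.percentile(s[m],[1,50,99]),1),m.sum())
    t=ctrl.observe()['tcp_pos'][:2]*1000-[455,274.5]; print('tcp s,w',t@u,t@n)
E
python3 - <<'E'
from h import *
plan(370.3,282.1,48,-5.2); drawer(grab('top','top7'))
E
```

```text
t 65.9 tcp [488.  272.3  48.7] yaw -5.2 F [-0.4  0.5  0.2] M [0.04 0.17 0.  ] open 0.5 gf 1
shift shares [-0.3936  0.0029  0.0024] | after turn: [-0.3936  0.0029  0.0024] turn shares [-0. -0. -0.]
cab top [148.5 247.5 348.6] 1642
front top [ 84.6  91.9 146.6] 122
tcp s,w 33.40274903553419 0.8180678417915508
```

>>> {"method": "carry_out", "body": {
  "targets": [
    [0.015, 0, 0, 0, 0, 0, -1],
    [0.02, 0, 0, 0, 0, 0, -1],
    [0.02, 0, 0, 0, 0, 0, -1],
    [0.02, 0, 0, 0, 0, 0, -1],
    [0.015, 0, 0, 0, 0, 0, -1],
    [0.01, 0, 0, 0, 0, 0, -1],
    [0.007, 0, 0, 0, 0, 0, -1],
    [0.006, 0, 0, 0, 0, 0, -1],
    [0.005, 0, 0, 0, 0, 0, -1],
    [0.005, 0, 0, 0, 0, 0, -1],
    [0.005, 0, 0, 0, 0, 0, -1],
    [0.005, 0, 0, 0, 0, 0, -1]
  ]
}}

```text
clock: 67.45
tcp_pos: [0.5275, 0.2686, 0.0487]
eef_rot: [3.142, -0.0, -0.091]
contact_force: [-0.5, 0.6, 0.9]
opening: 0.001
gripper_force: 0.5
```

Run:
```python
from h import *
plan(370.3,282.1,48,-5.2); drawer(grab('top','top8'))
```

```text
t 67.45 tcp [527.5 268.6  48.7] yaw -5.2 F [-0.5  0.6  0.9] M [ 0.04  0.16 -0.04] open 0.1 gf 1
shift shares [-0.5258  0.0027  0.0025] | after turn: [-0.5258  0.0027  0.0025] turn shares [ 0. -0.  0.]
cab top [148.6 247.7 348.7] 1638
front top [123.9 131.4 146.6] 124
tcp s,w 72.98457095009378 0.6662174871237614
```

Front back face is about 10 mm from the unit; creeping on.

>>> {"method": "carry_out", "body": {
  "targets": [
    [0.005, 0, 0, 0, 0, 0, -1],
    [0.005, 0, 0, 0, 0, 0, -1],
    [0.005, 0, 0, 0, 0, 0, -1],
    [0.004, 0, 0, 0, 0, 0, -1],
    [0.004, 0, 0, 0, 0, 0, -1],
    [0.003, 0, 0, 0, 0, 0, -1],
    [0.003, 0, 0, 0, 0, 0, -1],
    [0, 0, 0, 0, 0, 0, -1]
  ]
}}

```text
clock: 68.5
tcp_pos: [0.5354, 0.2679, 0.0487]
eef_rot: [3.141, 0.001, -0.091]
contact_force: [-5.6, 2.1, 2.8]
opening: 0.0
gripper_force: 2.4
```

>>> {"method": "carry_out", "body": {
  "targets": [
    [0.003, 0, 0, 0, 0, 0, -1],
    [0.003, 0, 0, 0, 0, 0, -1],
    [0.002, 0, 0, 0, 0, 0, -1],
    [0, 0, 0, 0, 0, 0, -1]
  ]
}}

```text
clock: 69.0
tcp_pos: [0.5356, 0.2678, 0.0486]
eef_rot: [3.141, 0.005, -0.091]
contact_force: [-14.1, 4.1, 8.9]
opening: -0.004
gripper_force: 7.1
```

Run:
```python
from h import *
plan(370.3,282.1,48,-5.2); drawer(grab('top','top9'))
```

```text
t 69.0 tcp [535.6 267.8  48.6] yaw -5.22 F [-14.1   4.1   8.9] M [0.66 2.07 0.07] open -0.4 gf 7
shift shares [-0.553   0.0025  0.0047] | after turn: [-0.5531  0.0024  0.0019] turn shares [ 0.002  0.01  -0.001]
cab top [148.6 247.9 348.7] 1632
front top [131.9 139.6 147. ] 124
tcp s,w 80.86854366499223 0.5140421205140058
```

>>> {"method": "carry_out", "body": {
  "targets": [
    [-0.01, 0, 0, 0, 0, 0, -1],
    [-0.04, 0, 0, 0, 0, 0, -1],
    [-0.08, 0, 0, 0, 0, 0, -1],
    [-0.1, 0, 0, 0, 0, 0, -1],
    [-0.05, 0, -0.08, 0, 0, 0, -1],
    [0, 0, -0.15, 0, 0, 0, -1],
    [0, 0, -0.15, 0, 0, 0, -1],
    [-0.05, 0, -0.1, 0, 0, 0, -1],
    [0, 0, 0, 0, 0, 0, -1],
    [0, 0, 0, 0, 0, 0, -1]
  ]
}}

```text
clock: 70.3
tcp_pos: [0.4396, 0.2764, 0.1921]
eef_rot: [3.141, -0.0, -0.09]
contact_force: [0.3, -0.0, -0.1]
opening: -0.001
gripper_force: 0.0
```

Run:
```python
from h import *
drawer(grab('top','top10')); grab('scene','scene1')
f=dict(np.load('pics/top10.npz')); rects(f,.066,.078,(.4,.53),(-.08,.02),50); rects(f,.005,.2,(.7,.85),(-.06,.12),50)
f=dict(np.load('pics/top0.npz')); rects(f,.005,.2,(.7,.85),(-.06,.12),50)
```

```text
cab top [148.4 248.  348.3] 1627
front top [131.9 139.6 146.7] 117
tcp s,w -15.616403645936709 0.31676783501391403
px [260 210] n 53 ctr 509.7 -10.9 med [514.4  -5.1] size 21.9 21.4 ang -84.3 z5/50/95 [66.5 70.1 73.3] rgb [162 162 174]
px [274 228] n 604 ctr 466.7 -39.6 med [468.5 -39.7] size 89.0 51.0 ang 3.7 z5/50/95 [68.2 71.4 74.4] rgb [222 186  90]
px [232 100] n 230 ctr 784.3 55.3 med [780.   53.4] size 40.7 39.4 ang -65.0 z5/50/95 [ 7.2 21.1 45.4] rgb [131 106  56]
px [261 115] n 308 ctr 746.4 -14.1 med [740.9 -14.7] size 50.5 48.7 ang -1.1 z5/50/95 [14.1 21.4 27. ] rgb [191 156  74]
px [232 100] n 237 ctr 784.8 54.9 med [780.4  53.4] size 42.4 38.4 ang -85.1 z5/50/95 [ 6.2 20.5 44.7] rgb [125 101  54]
px [261 115] n 309 ctr 746.3 -14.1 med [741.3 -14.7] size 50.7 48.7 ang -1.2 z5/50/95 [13.3 21.2 27.8] rgb [183 148  70]
```

View pics/scene1.png

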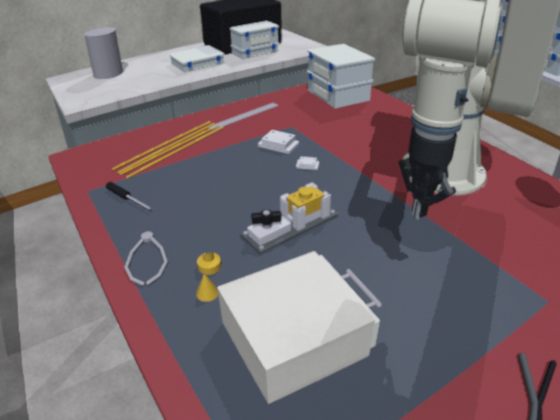

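Drawer shut, stack seated at (303,202), bystanders at (207,285) and (208,262) unmoved, arm clear. I hand in.

```bash
python3 -c "
from station import ctrl
print(ctrl.hand_in())"
```

```text
the job is handed in; nothing more can be done
None
```

I finished the job and handed it in at about 70 s of the 210 s allowed. The clamp is open (it unscrews clockwise), the gauge stands upright in the shut drawer, the block, three spacers and boss plate are stacked in the pocket boss up, and the cone and weight have not moved.

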